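Clear the offcuts off the model-maker's bench and lay the bottles in the cradle

ROBOT

A 6-joint arm with a two-finger parallel gripper is mounted at the origin on the work surface. World frame = base frame: x ahead of the robot, y to its left, z up, the work surface at z = 0. Lengths are in m, angles in degrees, forces in N, time in s.
With the tool pointing down it reaches from about 0.3 to 0.75 m from the base axis. Payload 8.5 kg.
Tool frame: the origin (TCP) lies at the very end of the fingers, on their centre line; the grasp point (between the pads) lies 19 mm behind it; x points along the fingers, y is the direction in which the jaws open and shut, and the axes are right-handed (so a half turn about x gives the same grasp; the last joint's range is limited). The gripper opens to 85 mm and grips with 20 to 120 N. Pads are 22 mm wide; open, the fingers measure 114 mm over their backs; the gripper's body (76 mm by 85 mm) begins 54 mm behind the grasp point. The pads swing forward as they close: fully open they stand 13 mm farther back than shut.
Start: joints at [-78.684, 21.807, 74.336, -0, 83.858, -12.336], TCP at [0.221, -0.504, 0.231] pointing down, gripper open.
Joint ranges: [-178.18, 178.18], [-50.72, 133.34], [12.68, 142.11], [-81.47, 261.47], [9.98, 163.14], [-165.26, 165.26]. Speed limits (degrees/s): [136.94, 136.94, 180, 180, 180, 180].

INTERFACE

Orientations are given as a 3x3 rotation matrix whose columns are the frame's x, y, z axes.
In Python, from rig import env, cams, models gives the robot as it stands.
- The arm moves only by the shell command python3 -m crank 'ROWS' [OPENING] [FORCE]. ROWS is JSON, one flat list of numbers, 6 for each row, row after row: the shift along the tool's x, y, z in mm, then the turn, a rotation vector about the tool's x, y, z in rad. In form: [x, y, z, wx, wy, wz, x, y, z, wx, wy, wz, ...]. A call has 1 to 10 rows; each row is the pose to reach, as a shift and turn from the pose measured when the call began, along the tool's axes at that moment; what a row does not reach only later rows make up. A row lasts 1/12 s, in which the tool goes at most 41.7 mm and 7.16 degrees, less where a joint would pass 70% of its speed; a pose out of reach is approached as far as the arm can. A call with a gripper value outside its range is refused whole. OPENING is the opening, from 0 (shut) to 1 (fully open), set as the call begins (- or left out, the last holds). The fingers move at their own pace and stop on an object; FORCE is the grip in N (left out, the last holds). Time passes only in rows, so rows that repeat a pose let the fingers close. It gives the time, the measured TCP pose, the force and the opening at its end, in the units of the state.
- env.observe(): the state, without advancing time (a new reading comes with each control period).
- cams.get_image(name): name is "scene" or "top" or "wrist"; returns a dict with "color" (400x640x3 uint8, red, green, blue), "depth" (400x640 float32, m along the optical axis (not along the pixel's ray), 0 where there is no reading), "fx", "fy", "cx", "cy" (pixels), "k1" (the pictures are not rectified: a ray, as slopes to the right and down, at radius r is drawn at 1 + k1 r^2 times it, then the intrinsics apply), "world_from_camera" (4x4, takes a point from camera to world coordinates). Camera axes: x right, y up, looking along -z (the intrinsics and any distortion apply to the point x, -y, -z); pixel columns grow to the right and rows downward; lengths in m; the calibration is good to about 2 mm. A picture is of the moment at which its call begins.
- env.close_job(): hands the job in, once; it reports no verdict.
Trained networks look in the newest picture that a camera, given by its name, has taken for a name from the list of things; names that differ only in an ending like _2 or _b are one class to them, and where a whole thing is asked for, a point or a joint stands for the part that bears it (a point fixed in the world has none). Each returns a list of dicts, best first, with "p" (0 to 1); they miss things now and then, are a little off and sometimes report something else, mostly with a low value. They report only what shows in the picture. A call takes as long as a camera call.
- models.boxes_of(camera, query): "location" ([x, y, z] in m, in the coordinates of the camera as it stood for that picture, good to about 4 mm: the middle of the surface that is visible of it).
- models.landmark_of(camera, query): "location" ([x, y, z] in m, in the coordinates of the camera as it stood for that picture, good to about 4 mm: a listed point, or the origin of a listed thing).
The state is a dict: "time_s": time; "q": joint angles; "qvel": joint speeds; "joint_efforts": joint torques, N m; "position": TCP position; "tool_rot": TCP orientation; "ft_force": force on the tool from outside, world axes, zero at the start; "wrist_torque": the same for the moment, N m; "grip_width": finger opening in m.
Only numpy, scipy, OpenCV 4.12 (cv2) and the standard library are available. Lean on these libraries where they do the work, as an engineer would, in place of code of your own. Each camera call takes 0.05 s, during which the arm holds its last target. There are 200 camera calls.

TASK

Clear the bench for decal work: put every wooden offcut, including the strip left lying across the cradle, into the grey scrap bin. Once the offcuts are all in the bin, lay each of the two white bottle models on its side lengthwise in a V trough of its own, its body centred on the trough and its cap pointing out of either end. Leave the tape, the paint and the other things on the bench where they stand.

Things in the scene. Friction and masses are not known exactly. Their poses are not given: they have to be found in the camera images.
- bin: Grey open plastic scrap tub, fixed to the bench, outside 180 mm along its x, 250 mm along its y, 85 mm high, walls 5 mm (rim 6 mm wider). Origin: centre of its underside, z up.
- cradle: Fixed wooden cradle, 110 mm along its x, about 205 mm along its y, with two parallel felt-lined V troughs (90 degree V, 96 mm apart) that run along its x axis and are open at both ends. The bottom of each V is 18 mm and the slats' upper edges 58 mm above the bench. Origin: centre of its underside, z up.
- trough_right (a point): Point over the middle of the cradle's trough on its -y side, 59 mm above the bench: where the middle of a lying bottle's body comes to rest. Axes as the cradle's: x along the trough.
- trough_left (a point): The same point of the trough on the cradle's +y side, 59 mm above the bench.
- bottle_a: White primed model of a bottle, round, about 0.12 kg, at first standing upright. Body 58 mm in diameter up to 127 mm high, shoulder above it, cylindrical cap 34 mm in diameter from 150 to 192 mm. Origin: centre of its underside; z points along its axis to the cap.
- bottle_a_mid (a point): Point on bottle_a's axis at the middle of its body, 65 mm above its base; axes as the bottle's.
- bottle_a_cap (a point): Point on bottle_a's axis at the middle of its cap, 171 mm above its base; axes as the bottle's.
- bottle_b: Second white primed bottle model, the same as bottle_a.
- bottle_b_mid (a point): Point on bottle_b's axis at the middle of its body, 65 mm above its base; axes as the bottle's.
- bottle_b_cap (a point): Point on bottle_b's axis at the middle of its cap, 171 mm above its base; axes as the bottle's.
- offcut_block: Pine offcut, plain block 78 x 36 x 30 mm (x, y, z), about 50 g. Origin: centre of its underside, x along its length. May be absent.
- offcut_step: Pine offcut with a step, 78 x 32 mm (x, y), 20 mm high, 40 mm high over x from -39 to +5 mm, about 50 g. Origin: centre of its underside. May be absent.
- offcut_ell: L-shaped brown offcut 28 mm high: a bar 74 x 34 mm (x, y) centred on the origin, with a 22 x 18 mm lug on its +y side at x from -37 to -15 mm, reaching y = 35 mm. About 50 g. Origin: centre of the bar's underside. May be absent.
- offcut_disc: Round pine slice, 62 mm in diameter, 30 mm thick, lying flat, about 50 g. Origin: centre of its underside. May be absent.
- offcut_mitre: Brown offcut with a pointed end: 40 mm wide (y) and 26 mm high, straight from x = -37 to +19 mm, then a point to x = 39 mm, about 50 g. Origin: on its underside, 37 mm from the square end. May be absent.
- offcut_batten: Pine strip 34 x 130 x 24 mm (x, y, z), about 60 g, always present, at first lying across the upper edges of the cradle's +y (left) trough, its underside 58 mm above the bench. Origin: centre of its underside, y along its length.
- tape_roll: Bystander: yellow roll of masking tape lying flat, 84 mm across, 25 mm high. Origin: centre of its underside.
- amber_bottle: Bystander: brown glass bottle, 60 mm across, 160 mm tall. Origin: centre of its underside.
- spray_can: Bystander: metal spray can, 66 mm across, 180 mm tall. Origin: centre of its underside.
- filler_jar: Bystander: grey jar of filler, 72 mm across, 80 mm tall. Origin: centre of its underside.
- brush_pot: Bystander: steel pot of brushes, 72 mm across, about 200 mm tall with the brushes. Origin: centre of its underside.
- brush: Bystander: flat paint brush about 210 mm long and 20 mm thick lying on the bench at the back. Origin: on its underside near the middle, x towards the bristles.

How it is judged:
By the outcome, as a careful person would: the job done as asked, in the order asked, and still so for the second after the job is handed in, with the robot touching nothing.
Of offcut_block, offcut_step, offcut_ell, offcut_disc, offcut_mitre only 3 to 5 are there at a start; the rules pass over those that are not, and their reading is None.
At some moment in a run one of offcut_block, offcut_step, offcut_ell, offcut_disc, offcut_mitre may be knocked a few centimetres aside while the robot is not near it.
Once in a run the grip may slacken for a moment while it holds something.
It also fails if it takes over 210 s, if anything falls off the work surface, if the arm or the gripper's body presses on something with over 40 N, if the wrist force passes 120 N, or if a joint passes its speed limit or range.

## Working session

There is one attempt and no reset: what is moved stays moved. The work goes in short steps, Python scripts to look and compute and a shell command to move; the robot and the scene stay as the last step left them, time stands still between calls to the robot, and variables do not carry over. Pictures are saved under pics/ and viewed, about 12 in all and at most 16, crops included, and the job is handed in when it is done.

```bash
ls; mkdir -p pics
cat > h.py <<'E'
import numpy as np, cv2
from rig import env, cams, models
def snap(cam, name):
    im=cams.get_image(cam); cv2.imwrite('pics/'+name+'.png', im['color'][:,:,::-1]); return im
def w(im,p): return (im['world_from_camera']@np.r_[p,1])[:3]
def cloud(im):
    d=im['depth']; v,u=np.mgrid[:d.shape[0],:d.shape[1]]
    K=np.array([[im['fx'],0,im['cx']],[0,im['fy'],im['cy']],[0,0,1.]])
    xd=(u-im['cx'])/im['fx']; yd=(v-im['cy'])/im['fy']; x,y=xd.copy(),yd.copy()
    for _ in range(8):
        s=1+im['k1']*(x*x+y*y); x=xd/s; y=yd/s
    P=np.stack([x*d,-y*d,-d,np.ones_like(d)],-1)@im['world_from_camera'].T
    P=P[...,:3]; P[d<=0]=np.nan; return P
def rel(pos,yaw=None):
    "shift (mm) in tool axes to reach world pos"
    s=env.observe(); R=np.array(s['tool_rot']); return np.round(R.T@(np.array(pos)-s['position'])*1000,1)
E
python3 - <<'E'
from h import *
s=env.observe(); print(np.round(s['tool_rot'],3),s['position'],s['time_s'])
names="bin cradle trough_right trough_left bottle_a bottle_a_mid bottle_a_cap offcut_block offcut_step offcut_ell offcut_disc offcut_mitre offcut_batten tape_roll amber_bottle spray_can filler_jar brush_pot brush".split()
for c in ("top","scene"):
    im=snap(c,c+'0'); print(c, im['world_from_camera'][:3,3])
    for n in names:
        print(n,[(round(r['p'],2),np.round(w(im,r['location']),3).tolist()) for r in models.landmark_of(c,n)][:3])
E
```

```text
pics
[[-0.     0.401 -0.916]
 [ 0.001 -0.916 -0.401]
 [-1.    -0.001 -0.   ]] [ 0.22060202 -0.503489    0.23070015] 0.0
top [0.39567888 0.01780337 1.41220764]
bin [(0.74, [0.449, -0.379, 0.001])]
cradle [(0.95, [0.538, 0.301, -0.003]), (0.53, [0.782, -0.069, 0.002])]
trough_right [(0.58, [0.567, 0.267, 0.061])]
trough_left [(0.86, [0.505, 0.338, 0.063]), (0.73, [0.749, 0.219, -0.002]), (0.18, [0.73, -0.148, 0.0])]
bottle_a [(0.75, [0.653, 0.002, -0.004]), (0.67, [0.645, 0.114, 0.003])]
bottle_a_mid [(0.93, [0.639, 0.112, 0.065]), (0.32, [0.732, -0.148, -0.002])]
bottle_a_cap [(0.76, [0.645, 0.115, 0.175]), (0.31, [0.55, -0.045, 0.003])]
offcut_block [(0.73, [0.43, -0.03, -0.001])]
offcut_step [(0.5, [0.537, -0.136, 0.003])]
offcut_ell [(0.69, [0.442, 0.103, -0.001]), (0.38, [0.452, -0.38, -0.0])]
offcut_disc [(0.87, [0.549, -0.042, 0.003])]
offcut_mitre []
offcut_batten [(0.59, [0.516, 0.331, 0.056]), (0.59, [0.659, 0.004, 0.063]), (0.54, [0.57, 0.268, 0.055])]
tape_roll [(0.89, [0.563, 0.091, 0.005])]
amber_bottle [(0.63, [0.731, -0.145, -0.001])]
spray_can [(0.73, [0.748, 0.218, -0
[... 667 characters left out ...]
 [0.643, 0.117, 0.168])]
offcut_block [(0.56, [0.507, 0.336, 0.061])]
offcut_step [(0.7, [0.817, 0.035, -0.002]), (0.65, [0.54, -0.139, -0.003]), (0.59, [0.735, -0.156, 0.001])]
offcut_ell [(0.94, [0.442, 0.1, -0.004])]
offcut_disc [(0.83, [0.548, -0.045, 0.001]), (0.18, [0.657, 0.006, 0.068])]
offcut_mitre []
offcut_batten [(0.74, [0.518, 0.328, 0.055])]
tape_roll [(0.8, [0.56, 0.09, 0.0]), (0.74, [0.734, -0.153, 0.001])]
amber_bottle [(0.66, [0.735, -0.154, -0.002]), (0.17, [0.571, 0.265, 0.056])]
spray_can [(0.79, [0.748, 0.22, 0.006])]
filler_jar [(0.63, [0.818, 0.034, -0.0]), (0.19, [0.784, -0.066, -0.0])]
brush_pot [(0.75, [0.724, -0.294, -0.003])]
brush [(0.7, [0.784, -0.064, 0.001])]
```

View pics/top0.png

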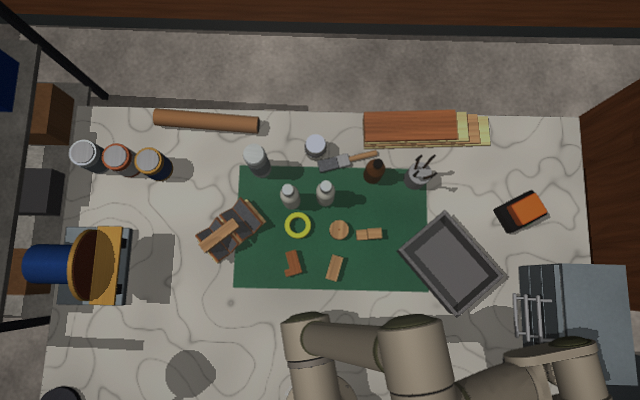

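View pics/scene0.png

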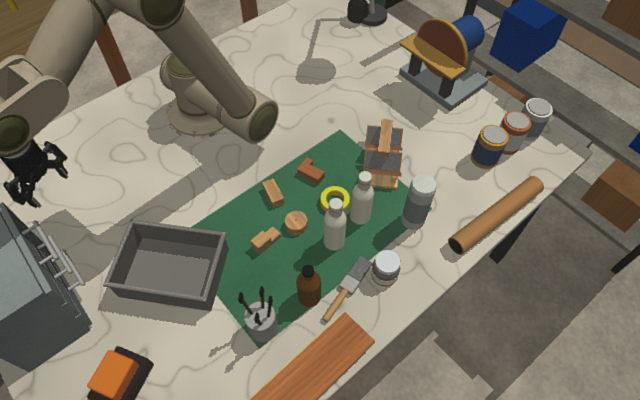

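Top view: the block is at (336,268), the step at (370,234), the ell at (292,263) and the disc at (340,229). The batten is on the cradle at (219,235), the bottles at (290,195) and (326,192), and the bin at (452,262). There is no mitre. The scene view agrees.

```bash
cat >> h.py <<'E'
def fit(P,c,r,z0,z1):
    P=P.reshape(-1,3); m=(np.hypot(P[:,0]-c[0],P[:,1]-c[1])<r)&(P[:,2]>z0)&(P[:,2]<z1)
    Q=P[m]; (a,b,t)=cv2.minAreaRect((Q[:,:2]*1000).astype(np.float32))
    if b[0]<b[1]: b=b[::-1]; t=t+90
    t=(t+90)%180-90
    return dict(n=len(Q),c=np.round(a,1),size=np.round(b,1),longdeg=round(t,1),ztop=round(float(np.percentile(Q[:,2],90)),4),mean=np.round(Q.mean(0)*1000,1))
E
python3 - <<'E'
from h import *
A={c:cams.get_image(c) for c in("top","scene")}
for n,c,r,z0,z1 in [("block",(.43,-.03),.055,.022,.045),("step",(.538,-.137),.055,.012,.055),("stephigh",(.538,-.137),.055,.032,.055),("ell",(.442,.102),.055,.02,.045),("disc",(.549,-.043),.045,.022,.045),("batten",(.517,.33),.085,.072,.1),("bot1",(.654,.001),.04,.155,.21),("bot2",(.646,.113),.04,.155,.21),("tape",(.56,.09),.05,.015,.04),
 ("bin",(.45,-.378),.2,.075,.1),("spray",(.748,.219),.05,.1,.2),("amber",(.734,-.152),.05,.03,.2),("jar",(.817,.035),.05,.05,.1),("cradle",(.54,.302),.14,.05,.07)]:
    for k in A: print(n,k,fit(cloud(A[k]),c,r,z0,z1))
print(A['top']['fx'])
E
```

```text
block top {'n': 299, 'c': array([428.2, -28.1]), 'size': array([80.3, 36.5]), 'longdeg': -14.1, 'ztop': 0.0335, 'mean': array([428.3, -28.2,  30. ])}
block scene {'n': 305, 'c': array([428.2, -30.9]), 'size': array([81.3, 35.8]), 'longdeg': -15.3, 'ztop': 0.0324, 'mean': array([429.4, -31.6,  29.1])}
step top {'n': 266, 'c': array([ 539. , -136.3]), 'size': array([78.6, 32.4]), 'longdeg': -85.2, 'ztop': 0.0437, 'mean': array([ 538.3, -136.5,   31.8])}
step scene {'n': 399, 'c': array([ 537.4, -138.1]), 'size': array([80.4, 36.4]), 'longdeg': -86.3, 'ztop': 0.0409, 'mean': array([ 540.5, -144.2,   29.4])}
stephigh top {'n': 147, 'c': array([ 540.3, -152.5]), 'size': array([44.3, 31.8]), 'longdeg': -84.5, 'ztop': 0.0445, 'mean': array([ 540.1, -152.5,   40.8])}
stephigh scene {'n': 201, 'c': array([ 538.2, -155.7]), 'size': array([45.6, 35.2]), 'longdeg': -83.8, 'ztop': 0.0421, 'mean': array([ 539.3, -156.3,   38.7])}
ell top {'n': 315, 'c': array([440.3, 108.5]), 'size': array([77.2, 51.6]), 'longdeg': 16.1, 'ztop': 0.0317, 'mean': array([438.3, 102.6,  27.8])}
ell scene {'n': 306, 'c
[... 2467 characters left out ...]
5]), 'longdeg': 47.3, 'ztop': 0.1582, 'mean': array([ 745.4, -159. ,  103.6])}
jar top {'n': 371, 'c': array([814.8,  41.1]), 'size': array([67.5, 64.3]), 'longdeg': 48.6, 'ztop': 0.0834, 'mean': array([812.4,  40.1,  76. ])}
jar scene {'n': 617, 'c': array([817.2,  34.9]), 'size': array([66.7, 65.6]), 'longdeg': -9.7, 'ztop': 0.0811, 'mean': array([819.1,  32.3,  73.6])}
cradle top {'n': 477, 'c': array([538.2, 303.8]), 'size': array([192. , 111.8]), 'longdeg': -46.9, 'ztop': 0.0602, 'mean': array([542.6, 296.7,  55.5])}
cradle scene {'n': 376, 'c': array([540.2, 299.6]), 'size': array([184.8, 109.7]), 'longdeg': -47.1, 'ztop': 0.0598, 'mean': array([547.8, 290. ,  55. ])}
436.4939703952563
```

Everything is located. Next, a planning helper that prints the rows to type.

```bash
cat >> h.py <<'E'
from scipy.spatial.transform import Rotation as Ro
def down(yaw):
    c,s=np.cos(np.radians(yaw)),np.sin(np.radians(yaw)); return np.array([[0,c,s],[0,s,-c],[-1,0,0]])
def plan(tg):
    "targets (x,y,z mm, jaw yaw deg mod 180 | R | None=keep); prints one row per target, each from the previous target"
    s=env.observe(); p=np.array(s['position'])*1000; R=np.array(s['tool_rot'])
    for t in tg:
        q=np.array(t[:3],float); y=t[3]
        if y is None: N=R
        elif np.ndim(y)==2: N=y
        else:
            q1=np.degrees(np.arctan2(q[1],q[0])); c=[k for k in (y-360,y-180,y,y+180,y+360) if abs(q1-k)<140]
            N=min((down(k) for k in c),key=lambda M:np.linalg.norm(Ro.from_matrix(R.T@M).as_rotvec()))
        rv=Ro.from_matrix(R.T@N).as_rotvec(); d=R.T@(q-p)
        print(np.round(d,0).astype(int).tolist(),np.round(rv,2).tolist(),'rows>=',int(np.ceil(max(np.linalg.norm(d)/41.7,np.degrees(np.linalg.norm(rv))/7.16)))+1)
        p,R=q,N
U=np.array([.757,.653]); V=np.array([-.653,.757])
def binp(u,v,z): return (*(np.array([450.5,-378.5])+u*U+v*V),z)
E
python3 -c "
from h import *
plan([(428,-30,120,75.3),(428,-30,4,None),(428,-30,160,None),binp(50,38,160)+(41,),binp(50,38,50)+(None,),binp(50,38,180)+(None,)])"
```

```text
[111, -351, -380] [0.67, 0.0, 0.0] rows>= 14
[116, 0, 0] [0.0, 0.0, 0.0] rows>= 4
[-156, 0, 0] [0.0, 0.0, 0.0] rows>= 5
[0, 269, -107] [0.6, 0.0, 0.0] rows>= 8
[110, 0, 0] [0.0, 0.0, 0.0] rows>= 4
[-130, 0, 0] [0.0, 0.0, 0.0] rows>= 5
```

```bash
python3 -m crank '[50,-240,-260,0,0,0, 50,-240,-260,0,0,0, 50,-240,-260,0,0,0, 50,-240,-260,0,0,0, 50,-240,-260,0,0,0, 50,-240,-260,0,0,0, 50,-240,-260,0,0,0, 50,-240,-260,0,0,0, 50,-240,-260,0,0,0, 50,-240,-260,0,0,0]' 1 60
python3 -m crank '[61,-111,-120,0.67,0,0, 61,-111,-120,0.67,0,0, 61,-111,-120,0.67,0,0, 61,-111,-120,0.67,0,0, 61,-111,-120,0.67,0,0, 61,-111,-120,0.67,0,0, 61,-111,-120,0.67,0,0, 61,-111,-120,0.67,0,0]'
python3 -c "
from h import *
s=env.observe();print(s['q'])
A=snap('wrist','w1')
print(fit(cloud(A),(.428,-.03),.06,.022,.045))
plan([(428,-30,4,75.3)])"
```

```text
time_s: 2.93
position: [0.363, -0.1758, 0.1809]
tool_rot: [[-0.001, 0.405, -0.914], [0.002, -0.914, -0.405], [-1.0, -0.002, -0.0]]
ft_force: [0.2, -0.5, -1.2]
grip_width: 0.0854
time_s: 3.6
position: [0.4279, -0.026, 0.1203]
tool_rot: [[-0.0, -0.248, -0.969], [0.001, -0.969, 0.248], [-1.0, -0.001, 0.001]]
ft_force: [-0.7, 0.2, -0.2]
grip_width: 0.0857
[-1.94158331e+01  1.73837795e+01  1.02687340e+02  7.16144012e-02
  5.99759423e+01  8.48910375e+01]
{'n': 4333, 'c': array([428.4, -29.9]), 'size': array([78.9, 35.8]), 'longdeg': -15.1, 'ztop': 0.0311, 'mean': array([430.5, -30.2,  30.2])}
[116, 4, -1] [0.01, 0.0, 0.0] rows>= 4
```

View pics/w1.png

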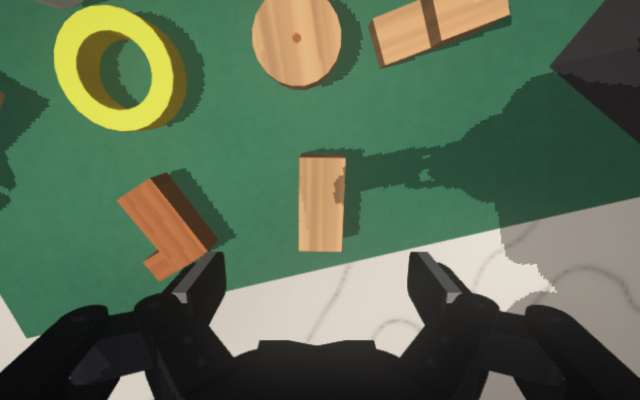

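The wrist view shows the block centred ahead of the jaws at (322,203), and the fit agrees with the estimate. Picking it.

```bash
python3 -m crank '[60,4,-1,0.01,0,0, 90,4,-1,0.01,0,0, 116,4,-1,0.01,0,0, 116,4,-1,0.01,0,0, 116,4,-1,0.01,0,0, 116,4,-1,0.01,0,0]'
python3 -m crank '[0,0,0,0,0,0, 0,0,0,0,0,0, 0,0,0,0,0,0, 0,0,0,0,0,0, 0,0,0,0,0,0, 0,0,0,0,0,0, 0,0,0,0,0,0, 0,0,0,0,0,0]' 0 60
python3 -m crank '[-156,0,0,0,0,0, -156,0,0,0,0,0, -156,0,0,0,0,0, -156,0,0,0,0,0, -156,0,0,0,0,0, -156,0,0,0,0,0]'
python3 -c "
from h import *
plan([binp(50,38,160)+(41,),binp(50,38,50)+(None,),binp(50,38,180)+(None,),(450,101,140,106)])"
```

```text
time_s: 4.15
position: [0.4288, -0.0314, 0.0061]
tool_rot: [[0.003, -0.257, -0.966], [0.0, -0.966, 0.257], [-1.0, -0.001, -0.002]]
ft_force: [-0.1, -0.3, 0.0]
grip_width: 0.0854
time_s: 4.82
position: [0.4291, -0.0314, 0.0071]
tool_rot: [[0.004, -0.256, -0.967], [-0.0, -0.967, 0.256], [-1.0, -0.001, -0.004]]
ft_force: [-2.1, 0.4, 12.8]
grip_width: 0.0348
time_s: 5.32
position: [0.4289, -0.0314, 0.1645]
tool_rot: [[0.008, -0.256, -0.967], [-0.002, -0.967, 0.256], [-1.0, -0.0, -0.008]]
ft_force: [-0.6, 0.5, -1.2]
grip_width: 0.0345
[5, 267, -107] [0.6, -0.01, 0.0] rows>= 8
[110, 0, 0] [0.0, 0.0, 0.0] rows>= 4
[-130, 0, 0] [0.0, 0.0, 0.0] rows>= 5
[40, -264, 324] [-1.13, 0.0, 0.0] rows>= 12
```

```bash
python3 -m crank '[5,267,-107,0.6,0,0, 5,267,-107,0.6,0,0, 5,267,-107,0.6,0,0, 5,267,-107,0.6,0,0, 5,267,-107,0.6,0,0, 5,267,-107,0.6,0,0, 5,267,-107,0.6,0,0, 5,267,-107,0.6,0,0, 5,267,-107,0.6,0,0, 5,267,-107,0.6,0,0]'
python3 -m crank '[60,0,0,0,0,0, 110,0,0,0,0,0, 110,0,0,0,0,0, 110,0,0,0,0,0, 110,0,0,0,0,0]'
python3 -m crank '[0,0,0,0,0,0, 0,0,0,0,0,0, 0,0,0,0,0,0, 0,0,0,0,0,0]' 0.7
python3 -m crank '[-130,0,0,0,0,0, -130,0,0,0,0,0, -130,0,0,0,0,0, -130,0,0,0,0,0, -130,0,0,0,0,0, -130,0,0,0,0,0]' 1
python3 -c "
from h import *
A=snap('top','t2');P=cloud(A)
for n,c,r,z0 in [('step',(.538,-.137),.07,.012),('stephigh',(.538,-.137),.07,.032),('ell',(.44,.107),.07,.02),('disc',(.549,-.043),.05,.022),('block',(.463,-.317),.08,.0)]:
  try: print(n,fit(P,c,r,z0,.07))
  except Exception as e: print(n,'none')
plan([(450,101,140,106)])"
```

```text
time_s: 6.15
position: [0.4633, -0.3161, 0.1586]
tool_rot: [[0.005, -0.757, -0.653], [0.001, -0.653, 0.757], [-1.0, -0.005, -0.003]]
ft_force: [0.1, 0.4, -1.0]
grip_width: 0.0346
time_s: 6.57
position: [0.4637, -0.3146, 0.0482]
tool_rot: [[0.003, -0.756, -0.654], [0.003, -0.654, 0.756], [-1.0, -0.004, 0.0]]
ft_force: [-0.2, 0.5, 0.6]
grip_width: 0.0346
time_s: 6.9
position: [0.4641, -0.3149, 0.0496]
tool_rot: [[0.005, -0.756, -0.654], [0.001, -0.654, 0.756], [-1.0, -0.005, -0.002]]
ft_force: [-0.0, 0.1, -0.7]
grip_width: 0.0597
time_s: 7.4
position: [0.4633, -0.3148, 0.1795]
tool_rot: [[0.005, -0.756, -0.654], [0.001, -0.654, 0.756], [-1.0, -0.005, -0.002]]
ft_force: [-0.1, -0.7, -1.2]
grip_width: 0.0853
step {'n': 272, 'c': array([ 537.8, -122.1]), 'size': array([105.6,  32.5]), 'longdeg': -85.2, 'ztop': 0.0426, 'mean': array([ 538.3, -135. ,   31.3])}
stephigh {'n': 146, 'c': array([ 537.8, -122.2]), 'size': array([105.3,  32.4]), 'longdeg': -85.2, 'ztop': 0.0438, 'mean': array([ 540.3, -152.3,   40.5])}
ell {'n': 312, 'c': array([440.6, 108.6]), 'size': array([77.8, 51.4]), 'longdeg': 16.3, 'ztop': 0.0314, 'mean': array([438.2, 102.8,  27.7])}
disc {'n': 290, 'c': array([549.6, -40. ]), 'size': array([57.9, 57.2]), 'longdeg': 1.3, 'ztop': 0.0337, 'mean': array([549.8, -40.4,  30.3])}
block {'n': 492, 'c': array([ 474.5, -304.2]), 'size': array([141.3, 126. ]), 'longdeg': -72.4, 'ztop': 0.0326, 'mean': array([ 479.9, -286.7,    9.7])}
[40, -262, 323] [-1.14, -0.0, 0.0] rows>= 12
```

View pics/t2.png

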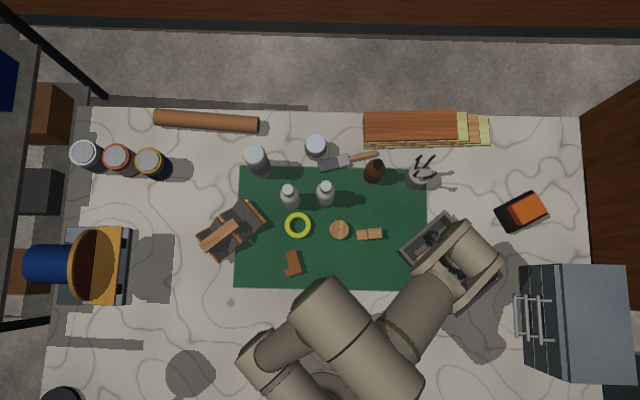

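The block has left its spot, and the ell (292,263), disc and step are unmoved. Ell next.

```bash
python3 -m crank '[0,-100,125,0,0,0, 0,-100,125,0,0,0, 0,-100,125,0,0,0, 0,-100,125,0,0,0, 0,-100,125,0,0,0]' 1
python3 -m crank '[40,-162,198,-1.14,0,0, 40,-162,198,-1.14,0,0, 40,-162,198,-1.14,0,0, 40,-162,198,-1.14,0,0, 40,-162,198,-1.14,0,0, 40,-162,198,-1.14,0,0, 40,-162,198,-1.14,0,0, 40,-162,198,-1.14,0,0, 40,-162,198,-1.14,0,0, 40,-162,198,-1.14,0,0]'
python3 -c "
from h import *
A=cams.get_image('wrist')
print(fit(cloud(A),(.44,.105),.07,.018,.045))
plan([(450,101,8,106),(450,101,160,None),binp(50,-38,160)+(41,),binp(50,-38,50)+(None,)])"
```

```text
time_s: 7.87
position: [0.4552, -0.1489, 0.1774]
tool_rot: [[-0.001, -0.754, -0.657], [0.007, -0.657, 0.754], [-1.0, -0.004, 0.006]]
ft_force: [-0.4, 0.2, -0.6]
grip_width: 0.0856
time_s: 8.7
position: [0.4464, 0.1073, 0.1377]
tool_rot: [[-0.004, 0.288, -0.958], [0.007, -0.958, -0.288], [-1.0, -0.008, 0.002]]
ft_force: [0.7, -0.5, 0.2]
grip_width: 0.0853
{'n': 3932, 'c': array([440.1, 107.6]), 'size': array([75.5, 52. ]), 'longdeg': 18.0, 'ztop': 0.0291, 'mean': array([440.3, 102. ,  28.1])}
[130, 8, -2] [0.01, 0.0, 0.01] rows>= 5
[-152, 0, 0] [0.0, 0.0, 0.0] rows>= 5
[0, 475, 70] [1.13, 0.0, 0.0] rows>= 13
[110, 0, 0] [0.0, 0.0, 0.0] rows>= 4
```

```bash
python3 -m crank '[50,8,-2,-0.02,0,0, 90,8,-2,-0.02,0,0, 129,8,-2,-0.02,0,0, 129,8,-2,-0.02,0,0, 129,8,-2,-0.02,0,0, 129,8,-2,-0.02,0,0]'
python3 -m crank '[0,0,0,0,0,0, 0,0,0,0,0,0, 0,0,0,0,0,0, 0,0,0,0,0,0, 0,0,0,0,0,0, 0,0,0,0,0,0, 0,0,0,0,0,0, 0,0,0,0,0,0]' 0 60
python3 -m crank '[-152,0,0,0,0,0, -152,0,0,0,0,0, -152,0,0,0,0,0, -152,0,0,0,0,0, -152,0,0,0,0,0, -152,0,0,0,0,0]'
python3 -m crank '[0,235,35,0,0,0, 0,235,35,0,0,0, 0,235,35,0,0,0, 0,235,35,0,0,0, 0,235,35,0,0,0, 0,235,35,0,0,0, 0,235,35,0,0,0]'
python3 -c "
from h import *
plan([binp(50,-38,160)+(41,),binp(50,-38,50)+(None,),binp(50,-38,180)+(None,),(540,-42,140,20)])"
```

```text
time_s: 9.25
position: [0.451, 0.1006, 0.0099]
tool_rot: [[-0.003, 0.3, -0.954], [0.007, -0.954, -0.3], [-1.0, -0.007, 0.001]]
ft_force: [-0.9, 0.4, 1.6]
grip_width: 0.0854
time_s: 9.92
position: [0.4514, 0.1007, 0.011]
tool_rot: [[-0.001, 0.3, -0.954], [0.007, -0.954, -0.3], [-1.0, -0.007, -0.001]]
ft_force: [-1.7, 1.0, 12.1]
grip_width: 0.0326
time_s: 10.42
position: [0.4518, 0.0997, 0.1643]
tool_rot: [[0.003, 0.3, -0.954], [0.007, -0.954, -0.3], [-1.0, -0.006, -0.004]]
ft_force: [-0.2, 0.8, -1.3]
grip_width: 0.0327
time_s: 11.0
position: [0.4891, -0.1397, 0.1608]
tool_rot: [[0.001, 0.296, -0.955], [0.007, -0.955, -0.296], [-1.0, -0.006, -0.003]]
ft_force: [-0.4, -0.8, -0.0]
grip_width: 0.0328
[-1, 231, 46] [1.16, 0.0, 0.01] rows>= 11
[110, 0, 0] [0.0, 0.0, 0.0] rows>= 4
[-130, 0, 0] [0.0, 0.0, 0.0] rows>= 5
[40, -238, 233] [-2.78, -0.0, -0.0] rows>= 24
```

```bash
python3 -m crank '[-1,231,46,1.16,0,0, -1,231,46,1.16,0,0, -1,231,46,1.16,0,0, -1,231,46,1.16,0,0, -1,231,46,1.16,0,0, -1,231,46,1.16,0,0, -1,231,46,1.16,0,0, -1,231,46,1.16,0,0, -1,231,46,1.16,0,0, -1,231,46,1.16,0,0]'
python3 -m crank '[60,0,0,0,0,0, 110,0,0,0,0,0, 110,0,0,0,0,0, 110,0,0,0,0,0, 110,0,0,0,0,0]'
python3 -m crank '[0,0,0,0,0,0, 0,0,0,0,0,0, 0,0,0,0,0,0, 0,0,0,0,0,0]' 0.7
python3 -m crank '[-130,0,0,0,0,0, -130,0,0,0,0,0, -130,0,0,0,0,0, -130,0,0,0,0,0, -130,0,0,0,0,0, -130,0,0,0,0,0]' 1
python3 -c "
from h import *
A=cams.get_image('top');P=cloud(A)
for n,c,r,z0 in [('step',(.538,-.137),.06,.012),('stephigh',(.538,-.137),.05,.032),('disc',(.549,-.043),.05,.022)]:
  try: print(n,fit(P,c,r,z0,.07))
  except Exception as e: print(n,'none')
A=snap('wrist','w3')
plan([(549.5,-41.5,120,41),(549.5,-41.5,8,None),(549.5,-41.5,160,None),binp(-50,38,160)+(41,)])"
```

```text
time_s: 11.83
position: [0.513, -0.3733, 0.158]
tool_rot: [[-0.002, -0.762, -0.647], [0.01, -0.647, 0.762], [-1.0, -0.005, 0.009]]
ft_force: [-0.0, 0.2, -0.6]
grip_width: 0.0322
time_s: 12.25
position: [0.5121, -0.3708, 0.0454]
tool_rot: [[-0.006, -0.762, -0.648], [0.014, -0.648, 0.762], [-1.0, -0.004, 0.014]]
ft_force: [-0.7, -0.6, -0.4]
grip_width: 0.0322
time_s: 12.58
position: [0.5122, -0.3709, 0.0461]
tool_rot: [[-0.005, -0.762, -0.648], [0.013, -0.648, 0.762], [-1.0, -0.005, 0.013]]
ft_force: [0.3, -1.1, 0.4]
grip_width: 0.0599
time_s: 13.08
position: [0.5126, -0.3723, 0.1757]
tool_rot: [[-0.005, -0.762, -0.648], [0.013, -0.648, 0.762], [-1.0, -0.005, 0.013]]
ft_force: [-0.4, 0.1, -0.4]
grip_width: 0.0851
step {'n': 269, 'c': array([ 539.1, -136.3]), 'size': array([78.3, 32.8]), 'longdeg': -85.0, 'ztop': 0.0424, 'mean': array([ 538.3, -136.1,   31. ])}
stephigh {'n': 148, 'c': array([ 540.7, -153. ]), 'size': array([44.8, 32.7]), 'longdeg': -84.8, 'ztop': 0.0437, 'mean': array([ 540. , -152.7,   39.8])}
disc {'n': 291, 'c': array([549.7, -40.2]), 'size': array([58.4, 57.6]), 'longdeg': 0.7, 'ztop': 0.0339, 'mean': array([549.9, -40.6,  30.5])}
[59, -242, 227] [-0.01, 0.02, 0.0] rows>= 10
[112, 0, 0] [0.0, 0.0, 0.0] rows>= 4
[-152, 0, 0] [0.0, 0.0, 0.0] rows>= 5
[0, 346, -151] [0.0, 0.0, 0.0] rows>= 11
```

View pics/w3.png

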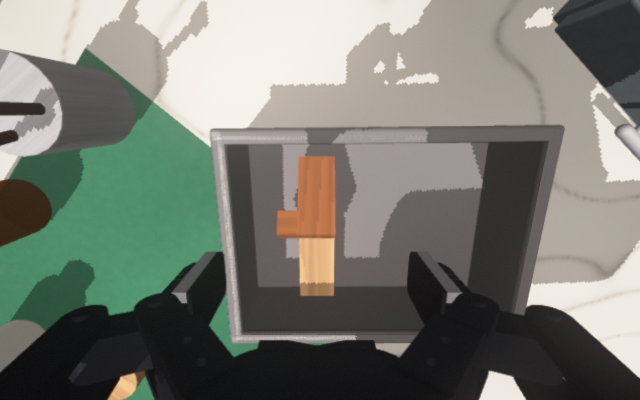

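The wrist view shows the block (316,265) and the ell (315,195) lying flat in the bin. Disc next.

```bash
python3 -m crank '[59,-242,227,0,0.02,0, 59,-242,227,0,0.02,0, 59,-242,227,0,0.02,0, 59,-242,227,0,0.02,0, 59,-242,227,0,0.02,0, 59,-242,227,0,0.02,0, 59,-242,227,0,0.02,0, 59,-242,227,0,0.02,0, 59,-242,227,0,0.02,0, 59,-242,227,0,0.02,0]' 1
python3 -c "
from h import *
A=cams.get_image('wrist')
print(fit(cloud(A),(.549,-.042),.05,.018,.045))
plan([(549.5,-41.5,8,41),(549.5,-41.5,160,None),binp(-50,38,160)+(41,)])"
```

```text
time_s: 14.02
position: [0.5484, -0.039, 0.1182]
tool_rot: [[0.002, -0.76, -0.65], [0.001, -0.65, 0.76], [-1.0, -0.002, -0.0]]
ft_force: [0.1, 0.7, 0.3]
grip_width: 0.0854
{'n': 4756, 'c': array([549.1, -42.8]), 'size': array([61.7, 61.3]), 'longdeg': -67.8, 'ztop': 0.0311, 'mean': array([550.1, -43.8,  30.1])}
[111, 0, -1] [-0.01, -0.0, 0.0] rows>= 4
[-152, 0, 0] [0.0, 0.0, 0.0] rows>= 5
[0, 346, -151] [0.0, 0.0, 0.0] rows>= 11
```

```bash
python3 -m crank '[50,1,-2,0,0,0, 85,2,-3,0,0,0, 109,2,-3,0,0,0, 109,2,-3,0,0,0, 109,2,-3,0,0,0, 109,2,-3,0,0,0]'
python3 -m crank '[0,0,0,0,0,0, 0,0,0,0,0,0, 0,0,0,0,0,0, 0,0,0,0,0,0, 0,0,0,0,0,0, 0,0,0,0,0,0]' 0 60
python3 -m crank '[-152,0,0,0,0,0, -152,0,0,0,0,0, -152,0,0,0,0,0, -152,0,0,0,0,0, -152,0,0,0,0,0, -152,0,0,0,0,0]'
python3 -m crank '[0,173,-75,0,0,0, 0,173,-75,0,0,0, 0,173,-75,0,0,0, 0,173,-75,0,0,0, 0,173,-75,0,0,0, 0,173,-75,0,0,0]'
python3 -c "
from h import *
plan([binp(-50,38,160)+(41,),binp(-50,38,50)+(None,),binp(-50,38,180)+(None,),(539.3,-147,140,5)])"
```

```text
time_s: 14.57
position: [0.5505, -0.0454, 0.0113]
tool_rot: [[0.005, -0.762, -0.648], [-0.0, -0.648, 0.762], [-1.0, -0.004, -0.004]]
ft_force: [-0.2, 0.2, 0.2]
grip_width: 0.0854
time_s: 15.07
position: [0.5517, -0.046, 0.0138]
tool_rot: [[0.01, -0.762, -0.648], [-0.002, -0.648, 0.762], [-1.0, -0.006, -0.008]]
ft_force: [-3.3, -2.9, 11.1]
grip_width: 0.0591
time_s: 15.57
position: [0.5507, -0.0458, 0.1681]
tool_rot: [[0.014, -0.761, -0.648], [-0.003, -0.648, 0.761], [-1.0, -0.009, -0.012]]
ft_force: [-0.1, 0.0, -0.9]
grip_width: 0.0594
time_s: 16.07
position: [0.4655, -0.2184, 0.1664]
tool_rot: [[0.012, -0.764, -0.645], [-0.003, -0.645, 0.764], [-1.0, -0.008, -0.01]]
ft_force: [-0.4, 0.5, -0.8]
grip_width: 0.0597
[6, 165, -75] [-0.01, -0.01, 0.01] rows>= 6
[110, 0, 0] [0.0, 0.0, 0.0] rows>= 4
[-130, 0, 0] [0.0, 0.0, 0.0] rows>= 5
[40, -269, 78] [-2.51, -0.0, -0.0] rows>= 22
```

```bash
python3 -m crank '[6,165,-75,0,0,0, 6,165,-75,0,0,0, 6,165,-75,0,0,0, 6,165,-75,0,0,0, 6,165,-75,0,0,0, 6,165,-75,0,0,0, 6,165,-75,0,0,0]'
python3 -m crank '[60,0,0,0,0,0, 110,0,0,0,0,0, 110,0,0,0,0,0, 110,0,0,0,0,0, 110,0,0,0,0,0]'
python3 -m crank '[0,0,0,0,0,0, 0,0,0,0,0,0, 0,0,0,0,0,0, 0,0,0,0,0,0]' 0.95
python3 -m crank '[-130,0,0,0,0,0, -130,0,0,0,0,0, -130,0,0,0,0,0, -130,0,0,0,0,0, -130,0,0,0,0,0]' 1
python3 -m crank '[40,-269,78,-1.2,0,0, 40,-269,78,-1.2,0,0, 40,-269,78,-1.2,0,0, 40,-269,78,-1.2,0,0, 40,-269,78,-1.2,0,0, 40,-269,78,-1.2,0,0, 40,-269,78,-1.2,0,0, 40,-269,78,-1.2,0,0, 40,-269,78,-1.2,0,0, 40,-269,78,-1.2,0,0]'
python3 -c "
from h import *
A=cams.get_image('wrist');P=cloud(A)
print(fit(P,(.539,-.137),.06,.014,.055));print(fit(P,(.539,-.137),.06,.033,.055))
plan([(539.3,-147,140,5)])"
```

```text
time_s: 16.65
position: [0.3874, -0.3818, 0.1587]
tool_rot: [[0.011, -0.765, -0.643], [-0.001, -0.644, 0.765], [-1.0, -0.008, -0.008]]
ft_force: [-0.2, 0.5, -1.0]
grip_width: 0.0595
time_s: 17.07
position: [0.3892, -0.3803, 0.0484]
tool_rot: [[0.01, -0.764, -0.645], [0.002, -0.645, 0.764], [-1.0, -0.009, -0.005]]
ft_force: [1.1, -0.1, 0.6]
grip_width: 0.0594
time_s: 17.4
position: [0.3896, -0.3806, 0.0497]
tool_rot: [[0.011, -0.764, -0.645], [-0.0, -0.645, 0.764], [-1.0, -0.008, -0.007]]
ft_force: [-0.4, 0.5, -1.3]
grip_width: 0.081
time_s: 17.82
position: [0.3887, -0.3816, 0.1833]
tool_rot: [[0.015, -0.764, -0.645], [-0.007, -0.645, 0.764], [-1.0, -0.008, -0.015]]
ft_force: [-0.3, 0.2, -0.2]
grip_width: 0.085
time_s: 18.65
position: [0.5442, -0.1476, 0.1424]
tool_rot: [[0.013, 0.332, -0.943], [-0.005, -0.943, -0.332], [-1.0, 0.009, -0.01]]
ft_force: [-0.5, -0.0, -0.7]
grip_width: 0.0854
{'n': 3635, 'c': array([ 537.8, -137.8]), 'size': array([78.4, 33.5]), 'longdeg': -84.4, 'ztop': 0.0408, 'mean': array([ 539.9, -139.6,   31.5])}
{'n': 2039, 'c': array([ 539.5, -154.8]), 'size': array([44.3, 33.5]), 'longdeg': -84.4, 'ztop': 0.0411, 'mean': array([ 540.4, -154.5,   40.1])}
[2, -2, 4] [-1.32, -0.0, -0.01] rows>= 12
```

```bash
python3 -m crank '[2,-2,4,-1.2,0,-0.01, 2,-2,4,-1.2,0,-0.01, 2,-2,4,-1.2,0,-0.01, 2,-2,4,-1.2,0,-0.01, 2,-2,4,-1.2,0,-0.01, 2,-2,4,-1.2,0,-0.01, 2,-2,4,-1.2,0,-0.01, 2,-2,4,-1.2,0,-0.01, 2,-2,4,-1.2,0,-0.01, 2,-2,4,-1.2,0,-0.01]'
python3 -m crank '[40,0,0,-0.1,0,0, 60,0,0,-0.12,0,0, 90,0,0,-0.12,0,0, 130,0,0,-0.12,0,0, 130,0,0,-0.12,0,0, 130,0,0,-0.12,0,0, 130,0,0,-0.12,0,0]'
python3 -m crank '[0,0,0,0,0,0, 0,0,0,0,0,0, 0,0,0,0,0,0, 0,0,0,0,0,0, 0,0,0,0,0,0, 0,0,0,0,0,0, 0,0,0,0,0,0, 0,0,0,0,0,0]' 0 60
python3 -m crank '[-152,0,0,0,0,0, -152,0,0,0,0,0, -152,0,0,0,0,0, -152,0,0,0,0,0, -152,0,0,0,0,0, -152,0,0,0,0,0]'
python3 -c "
from h import *
plan([binp(-50,-38,165)+(41,),binp(-50,-38,50)+(None,),binp(-50,-38,180)+(None,)])"
```

```text
time_s: 19.53
position: [0.5391, -0.1473, 0.1392]
tool_rot: [[0.003, 1.0, -0.027], [0.001, -0.027, -1.0], [-1.0, 0.003, -0.001]]
ft_force: [0.4, 0.7, 0.1]
grip_width: 0.0856
time_s: 20.12
position: [0.54, -0.1475, 0.0105]
tool_rot: [[0.004, 0.996, 0.091], [0.001, 0.091, -0.996], [-1.0, 0.005, -0.0]]
ft_force: [-0.3, -0.8, 0.6]
grip_width: 0.0854
time_s: 20.78
position: [0.5404, -0.1477, 0.0115]
tool_rot: [[0.006, 0.996, 0.091], [-0.0, 0.091, -0.996], [-1.0, 0.006, 0.001]]
ft_force: [-1.2, 0.5, 5.9]
grip_width: 0.0309
time_s: 21.28
position: [0.5398, -0.1478, 0.1648]
tool_rot: [[0.009, 0.996, 0.091], [-0.001, 0.092, -0.996], [-1.0, 0.009, 0.002]]
ft_force: [-0.3, 0.2, -1.0]
grip_width: 0.0311
[-1, -129, 282] [-0.62, 0.0, -0.01] rows>= 9
[115, 0, 0] [0.0, 0.0, 0.0] rows>= 4
[-130, 0, 0] [0.0, 0.0, 0.0] rows>= 5
```

```bash
python3 -m crank '[-1,-129,282,-0.62,0,-0.01, -1,-129,282,-0.62,0,-0.01, -1,-129,282,-0.62,0,-0.01, -1,-129,282,-0.62,0,-0.01, -1,-129,282,-0.62,0,-0.01, -1,-129,282,-0.62,0,-0.01, -1,-129,282,-0.62,0,-0.01, -1,-129,282,-0.62,0,-0.01, -1,-129,282,-0.62,0,-0.01, -1,-129,282,-0.62,0,-0.01]'
python3 -m crank '[60,0,0,0,0,0, 115,0,0,0,0,0, 115,0,0,0,0,0, 115,0,0,0,0,0, 115,0,0,0,0,0]'
python3 -m crank '[0,0,0,0,0,0, 0,0,0,0,0,0, 0,0,0,0,0,0, 0,0,0,0,0,0]' 0.7
python3 -m crank '[-150,0,0,0,0,0, -150,0,0,0,0,0, -150,0,0,0,0,0, -150,0,0,0,0,0, -150,0,0,0,0,0, -150,0,0,0,0,0]' 1
python3 -c "
from h import *
A=snap('wrist','w4')
plan([(470,0,200,41),(518,326.5,180,40.4),(518,326.5,56,None)])"
```

```text
time_s: 22.12
position: [0.4359, -0.4412, 0.1629]
tool_rot: [[-0.003, 0.759, 0.651], [-0.002, 0.651, -0.759], [-1.0, -0.003, -0.0]]
ft_force: [-0.1, 0.1, -0.9]
grip_width: 0.0309
time_s: 22.53
position: [0.4355, -0.4394, 0.0459]
tool_rot: [[-0.005, 0.758, 0.652], [0.002, 0.652, -0.758], [-1.0, -0.003, -0.005]]
ft_force: [-0.5, -0.5, 0.1]
grip_width: 0.0313
time_s: 22.87
position: [0.4358, -0.4394, 0.0468]
tool_rot: [[-0.004, 0.758, 0.652], [0.001, 0.652, -0.758], [-1.0, -0.003, -0.004]]
ft_force: [0.8, -0.4, 0.7]
grip_width: 0.0593
time_s: 23.37
position: [0.4366, -0.4398, 0.1987]
tool_rot: [[-0.002, 0.758, 0.652], [-0.002, 0.652, -0.758], [-1.0, -0.003, 0.0]]
ft_force: [-0.5, -0.2, -0.4]
grip_width: 0.0855
[-3, 312, -311] [-0.01, -0.0, 0.0] rows>= 12
[20, 250, -215] [0.01, 0.0, 0.0] rows>= 9
[124, 0, 0] [0.0, 0.0, 0.0] rows>= 4
```

View pics/w4.png

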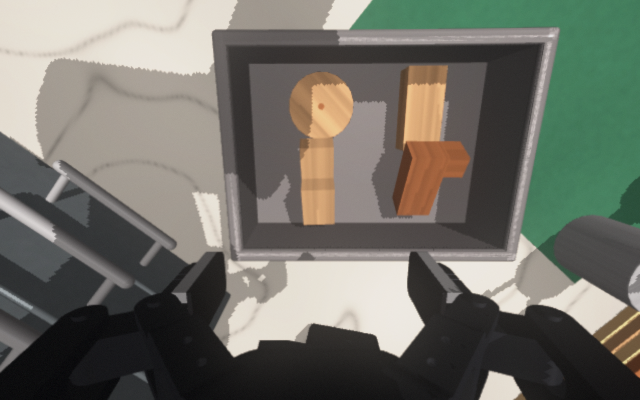

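All four are flat in the bin: disc (321,103), step (318,185), block (423,100) and ell (425,175). Now the batten.

```bash
python3 -m crank '[-3,265,-265,0,0,0, -3,265,-265,0,0,0, -3,265,-265,0,0,0, -3,265,-265,0,0,0, -3,265,-265,0,0,0, -3,265,-265,0,0,0, -3,265,-265,0,0,0, -3,265,-265,0,0,0, -3,265,-265,0,0,0, -3,265,-265,0,0,0]'
python3 -m crank '[20,297,-261,0,0,0, 20,297,-261,0,0,0, 20,297,-261,0,0,0, 20,297,-261,0,0,0, 20,297,-261,0,0,0, 20,297,-261,0,0,0, 20,297,-261,0,0,0, 20,297,-261,0,0,0, 20,297,-261,0,0,0, 20,297,-261,0,0,0]'
python3 -c "
from h import *
A=cams.get_image('wrist');P=cloud(A)
print(fit(P,(.517,.327),.085,.073,.1)); print('edges',fit(P,(.54,.302),.14,.052,.066))
plan([(518,326.5,56,40.4)])"
```

```text
time_s: 24.25
position: [0.4632, -0.0594, 0.1989]
tool_rot: [[-0.007, 0.754, 0.657], [0.004, 0.657, -0.754], [-1.0, -0.003, -0.007]]
ft_force: [0.2, 0.4, 0.5]
grip_width: 0.0853
time_s: 25.08
position: [0.5148, 0.3356, 0.1779]
tool_rot: [[-0.01, 0.753, 0.658], [0.003, 0.658, -0.753], [-1.0, -0.006, -0.009]]
ft_force: [-0.2, -1.6, -0.7]
grip_width: 0.0852
{'n': 6281, 'c': array([518.7, 327.3]), 'size': array([130.7,  33.9]), 'longdeg': -50.1, 'ztop': 0.0827, 'mean': array([515.5, 330.9,  81.9])}
edges {'n': 4169, 'c': array([538.7, 303.9]), 'size': array([192., 110.]), 'longdeg': -47.3, 'ztop': 0.0575, 'mean': array([539.4, 302.9,  55.2])}
[121, -5, 12] [0.02, -0.01, 0.0] rows>= 4
```

```bash
python3 -m crank '[50,-5,12,0.02,-0.01,0, 90,-5,12,0.02,-0.01,0, 119,-5,12,0.02,-0.01,0, 119,-5,12,0.02,-0.01,0, 119,-5,12,0.02,-0.01,0, 119,-5,12,0.02,-0.01,0]'
python3 -m crank '[0,0,0,0,0,0, 0,0,0,0,0,0, 0,0,0,0,0,0, 0,0,0,0,0,0, 0,0,0,0,0,0, 0,0,0,0,0,0, 0,0,0,0,0,0, 0,0,0,0,0,0]' 0 60
python3 -m crank '[-140,0,0,0,0,0, -140,0,0,0,0,0, -140,0,0,0,0,0, -140,0,0,0,0,0, -140,0,0,0,0,0, -140,0,0,0,0,0]'
python3 -m crank '[0,-270,240,0,0,0, 0,-270,240,0,0,0, 0,-270,240,0,0,0, 0,-270,240,0,0,0, 0,-270,240,0,0,0, 0,-270,240,0,0,0, 0,-270,240,0,0,0, 0,-270,240,0,0,0, 0,-270,240,0,0,0, 0,-270,240,0,0,0]'
python3 -c "
from h import *
plan([binp(0,0,180)+(41,),binp(0,0,60)+(None,),binp(0,0,180)+(None,)])"
```

```text
time_s: 25.63
position: [0.5187, 0.3268, 0.06]
tool_rot: [[-0.002, 0.765, 0.644], [-0.002, 0.644, -0.765], [-1.0, -0.003, 0.001]]
ft_force: [-0.1, -0.5, 0.9]
grip_width: 0.085
time_s: 26.3
position: [0.5192, 0.327, 0.061]
tool_rot: [[0.0, 0.765, 0.644], [-0.002, 0.644, -0.765], [-1.0, -0.001, 0.001]]
ft_force: [-1.5, 0.1, 6.3]
grip_width: 0.0323
time_s: 26.8
position: [0.519, 0.3273, 0.2012]
tool_rot: [[0.001, 0.765, 0.644], [-0.002, 0.644, -0.765], [-1.0, -0.0, 0.002]]
ft_force: [-0.2, 0.3, -1.5]
grip_width: 0.0329
time_s: 27.63
position: [0.4659, -0.0342, 0.1998]
tool_rot: [[-0.003, 0.768, 0.641], [-0.001, 0.641, -0.768], [-1.0, -0.003, -0.001]]
ft_force: [-0.4, 0.3, -0.9]
grip_width: 0.0329
[20, -232, 255] [-0.02, -0.0, 0.0] rows>= 10
[120, 0, 0] [0.0, 0.0, 0.0] rows>= 4
[-120, 0, 0] [0.0, 0.0, 0.0] rows>= 4
```

```bash
python3 -m crank '[20,-232,255,-0.02,0,0, 20,-232,255,-0.02,0,0, 20,-232,255,-0.02,0,0, 20,-232,255,-0.02,0,0, 20,-232,255,-0.02,0,0, 20,-232,255,-0.02,0,0, 20,-232,255,-0.02,0,0, 20,-232,255,-0.02,0,0, 20,-232,255,-0.02,0,0, 20,-232,255,-0.02,0,0]'
python3 -m crank '[60,0,0,0,0,0, 120,0,0,0,0,0, 120,0,0,0,0,0, 120,0,0,0,0,0, 120,0,0,0,0,0]'
python3 -m crank '[0,0,0,0,0,0, 0,0,0,0,0,0, 0,0,0,0,0,0, 0,0,0,0,0,0]' 0.6
python3 -m crank '[-200,0,0,0,0,0, -200,0,0,0,0,0, -200,0,0,0,0,0, -200,0,0,0,0,0, -200,0,0,0,0,0, -200,0,0,0,0,0, -200,0,0,0,0,0]'
python3 -c "
from h import *
A=snap('wrist','w5')
A=snap('scene','s5')
for n in ('offcut_mitre','offcut_batten','offcut_disc','offcut_block','offcut_step','offcut_ell','trough_left','trough_right','cradle'):
  print(n,[(round(r['p'],2),np.round(w(A,r['location']),3).tolist()) for r in models.landmark_of('scene',n)][:3])
A=cams.get_image('top');P=cloud(A)
print(fit(P,(.656,.003),.04,.155,.21));print(fit(P,(.643,.112),.04,.155,.21))
print(env.observe()['position'],env.observe()['q'])
"
```

```text
time_s: 28.47
position: [0.4499, -0.3814, 0.1772]
tool_rot: [[-0.006, 0.757, 0.653], [0.002, 0.653, -0.757], [-1.0, -0.004, -0.005]]
ft_force: [0.0, -0.3, -0.9]
grip_width: 0.0332
time_s: 28.88
position: [0.4488, -0.3794, 0.0557]
tool_rot: [[-0.009, 0.757, 0.654], [0.006, 0.654, -0.757], [-1.0, -0.003, -0.011]]
ft_force: [1.1, 0.1, 0.3]
grip_width: 0.0325
time_s: 29.22
position: [0.4493, -0.3798, 0.0574]
tool_rot: [[-0.008, 0.757, 0.654], [0.004, 0.654, -0.757], [-1.0, -0.003, -0.008]]
ft_force: [-0.2, 0.1, -0.1]
grip_width: 0.0512
time_s: 29.8
position: [0.4511, -0.3808, 0.2601]
tool_rot: [[-0.004, 0.757, 0.654], [-0.001, 0.654, -0.757], [-1.0, -0.004, -0.002]]
ft_force: [0.1, -0.5, -1.0]
grip_width: 0.0512
offcut_mitre []
offcut_batten [(0.9, [0.458, -0.374, 0.022]), (0.36, [0.508, 0.336, 0.061])]
offcut_disc [(0.72, [0.385, -0.378, 0.004])]
offcut_block [(0.87, [0.461, -0.317, 0.006]), (0.55, [0.659, 0.004, 0.065])]
offcut_step [(0.62, [0.431, -0.428, 0.019])]
offcut_ell [(0.81, [0.505, -0.36, 0.019]), (0.73, [0.737, -0.15, 0.002])]
trough_left [(0.61, [0.509, 0.334, 0.061])]
trough_right [(0.57, [0.57, 0.264, 0.055])]
cradle [(0.78, [0.538, 0.307, -0.003])]
{'n': 129, 'c': array([656. ,   4.2]), 'size': array([31.9, 31.7]), 'longdeg': -88.9, 'ztop': 0.1954, 'mean': array([654.3,   4.9, 188.9])}
{'n': 134, 'c': array([643.1, 114. ]), 'size': array([32.4, 32.1]), 'longdeg': 65.0, 'ztop': 0.1944, 'mean': array([641.4, 113.4, 187.7])}
[ 0.45083208 -0.38050824  0.25723666] [-51.56050319  25.23961855  64.46618682  -0.20835853  90.74603023
 -92.38714642]
```

View pics/w5.png

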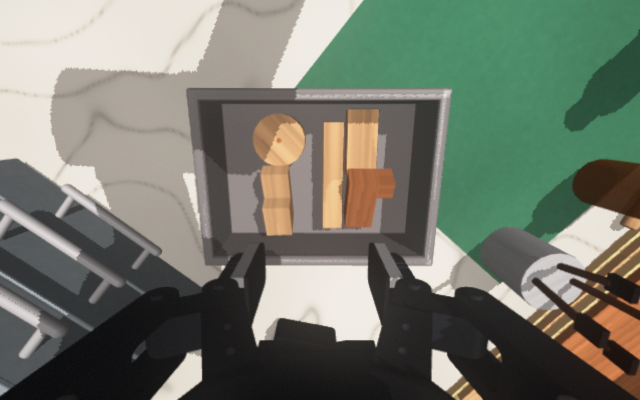

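View pics/s5.png

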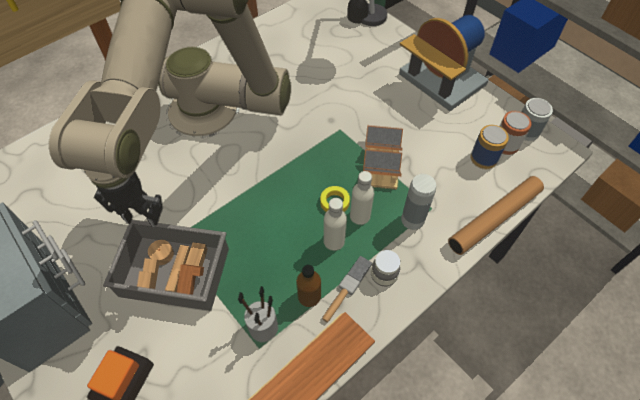

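All five offcuts lie flat in the bin (wrist view: disc (279,138), step (277,200), batten (333,175), block and ell (365,165)). The bench is otherwise unchanged at 30 s. Next I plan the bottles: grip the cap with the tool tilted, pitch 90°, and lay each one with its cap toward the robot.

```bash
cat >> h.py <<'E'
TH=np.radians(40)
def hv(az): return np.array([np.cos(np.radians(az)),np.sin(np.radians(az)),0])
def Rpick(az,th=TH):
    h=hv(az); l=hv(az+90); x=np.cos(th)*h-np.sin(th)*np.array([0,0,1]); return np.c_[x,l,np.cross(x,l)]
def Rplace(az,th=TH):
    h=hv(az); l=hv(az+90); x=-np.sin(th)*h-np.cos(th)*np.array([0,0,1]); return np.c_[x,l,np.cross(x,l)]
def tcp(cap,R,back=0): return np.array(cap,float)+(19-back)*R[:,0]
E
python3 - <<'E'
from h import *
for k in('top','scene'):
    P=cloud(cams.get_image(k)).reshape(-1,3)
    m=(np.hypot(P[:,0]-.54,P[:,1]-.302)<.135)&(P[:,2]>.012)&(P[:,2]<.075); Q=P[m]*1000
    print(k,fit(P,(.54,.302),.135,.05,.075),fit(P,(.54,.302),.135,.012,.075))
    # V ridges: profile across troughs
    for ang in (40,41.5,43):
        y=Q[:,:2]@hv(ang+90)[:2]-np.array([539,303])@hv(ang+90)[:2]
        b=np.round(y/6).astype(int); print(ang,[(int(i*6),int(np.median(Q[b==i,2])),int(Q[b==i,2].std())) for i in range(-17,18) if (b==i).sum()>3])
R=Rpick(-80)
plan([(480,-20,320,10),(*tcp((643.2,112.5,174),R,90)+[0,0,80],R),(*tcp((643.2,112.5,174),R,90),R),(*tcp((643.2,112.5,174),R),R)])
E
```

```text
top {'n': 623, 'c': array([539.3, 302.2]), 'size': array([187.9, 112.8]), 'longdeg': -47.6, 'ztop': 0.0586, 'mean': array([539.4, 303. ,  54.6])} {'n': 2163, 'c': array([539.4, 301.7]), 'size': array([204.9, 112.9]), 'longdeg': -46.0, 'ztop': 0.0555, 'mean': array([539.1, 301.4,  39.3])}
40 [(-102, 14, 1), (-96, 16, 18), (-90, 55, 7), (-84, 52, 3), (-78, 47, 3), (-72, 41, 3), (-66, 34, 4), (-60, 29, 3), (-54, 22, 3), (-48, 20, 3), (-42, 25, 4), (-36, 31, 3), (-30, 38, 4), (-24, 43, 3), (-18, 49, 3), (-12, 55, 2), (-6, 54, 5), (0, 16, 19), (6, 53, 13), (12, 53, 6), (18, 48, 3), (24, 42, 4), (30, 36, 3), (36, 29, 3), (42, 24, 3), (48, 19, 3), (54, 23, 4), (60, 30, 3), (66, 37, 3), (72, 42, 3), (78, 49, 3), (84, 54, 3), (90, 54, 6), (96, 47, 18), (102, 14, 1)]
41.5 [(-102, 14, 1), (-96, 16, 18), (-90, 55, 2), (-84, 52, 3), (-78, 47, 3), (-72, 40, 3), (-66, 34, 3), (-60, 29, 3), (-54, 22, 3), (-48, 20, 3), (-42, 25, 3), (-36, 31, 3), (-30, 38, 4), (-24, 43, 3), (-18, 49, 3), (-12, 55, 2), (-6, 54, 2), (0, 16, 19), (6, 53, 13), (12, 53, 5), (18, 48, 3), (24, 42, 3), (30, 36, 3), (36, 29, 
[... 1751 characters left out ...]
), (60, 30, 4), (66, 36, 5), (72, 42, 5), (78, 49, 4), (84, 53, 3), (90, 51, 2)]
43 [(-102, 12, 0), (-96, 52, 19), (-90, 52, 14), (-84, 43, 18), (-78, 43, 16), (-72, 16, 13), (-66, 33, 10), (-60, 29, 1), (-54, 21, 1), (-48, 20, 3), (-42, 24, 3), (-36, 30, 4), (-30, 36, 4), (-24, 42, 4), (-18, 48, 4), (-12, 53, 4), (-6, 53, 2), (0, 54, 3), (6, 54, 3), (12, 51, 8), (18, 46, 1), (24, 41, 8), (30, 14, 10), (36, 29, 7), (42, 24, 1), (48, 20, 3), (54, 25, 4), (60, 30, 4), (66, 36, 5), (72, 42, 5), (78, 49, 4), (84, 53, 3), (90, 53, 2)]
[-62, 258, -254] [0.54, -0.01, 0.01] rows>= 10
[20, 184, -157] [-0.0, -0.87, 0.0] rows>= 8
[51, 0, -61] [0.0, 0.0, 0.0] rows>= 3
[90, 0, 0] [0.0, 0.0, 0.0] rows>= 4
```

```bash
python3 -m crank '[-62,258,-254,0.54,0,0, -62,258,-254,0.54,0,0, -62,258,-254,0.54,0,0, -62,258,-254,0.54,0,0, -62,258,-254,0.54,0,0, -62,258,-254,0.54,0,0, -62,258,-254,0.54,0,0, -62,258,-254,0.54,0,0, -62,258,-254,0.54,0,0, -62,258,-254,0.54,0,0]' 1
python3 -m crank '[20,184,-157,0,-0.87,0, 20,184,-157,0,-0.87,0, 20,184,-157,0,-0.87,0, 20,184,-157,0,-0.87,0, 20,184,-157,0,-0.87,0, 20,184,-157,0,-0.87,0, 20,184,-157,0,-0.87,0, 20,184,-157,0,-0.87,0, 20,184,-157,0,-0.87,0]'
python3 - <<'E'
from h import *
print(env.observe()['q'])
A=cams.get_image('wrist'); P=cloud(A)
for r in (.155,.135,.02): print(fit(P,(.643,.112),.042,r,.21 if r>.1 else .12))
for n in('bottle_a','bottle_a_cap'):print([(round(r['p'],2),np.round(w(A,r['location']),3).tolist()) for r in models.landmark_of('wrist',n)])
R=Rpick(-80)
plan([(*tcp((643.2,112.5,174),R,90),R),(*tcp((643.2,112.5,174),R),R)])
E
```

```text
time_s: 31.33
position: [0.4805, -0.0148, 0.3222]
tool_rot: [[-0.005, 0.984, 0.177], [0.004, 0.178, -0.984], [-1.0, -0.004, -0.005]]
ft_force: [0.0, 0.0, 0.9]
grip_width: 0.0855
time_s: 32.08
position: [0.6336, 0.1732, 0.3007]
tool_rot: [[0.132, 0.984, 0.121], [-0.748, 0.179, -0.639], [-0.65, -0.007, 0.76]]
ft_force: [-0.3, -0.1, 1.1]
grip_width: 0.0854
[ 21.76559796  38.73600821  47.70101112 -49.33633198 101.26700324
   4.48714158]
{'n': 2026, 'c': array([643.5, 114.9]), 'size': array([33.4, 33.3]), 'longdeg': -25.3, 'ztop': 0.1922, 'mean': array([642.1, 122.7, 180. ])}
{'n': 3192, 'c': array([644., 118.]), 'size': array([45. , 40.5]), 'longdeg': -14.1, 'ztop': 0.192, 'mean': array([641.8, 124.1, 166.2])}
{'n': 3608, 'c': array([631.6, 125.1]), 'size': array([71.9, 29.8]), 'longdeg': 20.8, 'ztop': 0.113, 'mean': array([639.6, 136.2,  78.6])}
[(0.79, [0.637, 0.116, 0.004])]
[(0.92, [0.64, 0.114, 0.174])]
[59, -1, -61] [0.0, -0.01, -0.0] rows>= 4
[90, 0, 0] [0.0, 0.0, 0.0] rows>= 4
```

```bash
python3 -m crank '[30,-1,-30,0,-0.01,0, 58,-1,-61,0,-0.01,0, 58,-1,-61,0,-0.01,0, 58,-1,-61,0,-0.01,0, 58,-1,-61,0,-0.01,0]'
python3 -m crank '[30,0,0,0,0,0, 60,0,0,0,0,0, 89,0,0,0,0,0, 89,0,0,0,0,0, 89,0,0,0,0,0]'
python3 -m crank '[0,0,0,0,0,0, 0,0,0,0,0,0, 0,0,0,0,0,0, 0,0,0,0,0,0, 0,0,0,0,0,0, 0,0,0,0,0,0, 0,0,0,0,0,0, 0,0,0,0,0,0]' 0 80
python3 - <<'E'
from h import *
R=Rpick(-80); N=Rplace(42.5-180); s=env.observe(); p=np.array(s['position'])*1000
L=np.array([506.6,337.9,59.5]); cap=L+109*hv(-137.5)
plan([(*(p+[0,0,130]),None),(*(tcp(cap,N)+[0,0,170]),N)])
print(tcp(cap,N))
E
```

```text
time_s: 32.65
position: [0.6342, 0.1656, 0.2241]
tool_rot: [[0.136, 0.985, 0.109], [-0.753, 0.174, -0.634], [-0.644, 0.005, 0.765]]
ft_force: [-0.6, 0.3, 1.0]
grip_width: 0.0855
time_s: 33.07
position: [0.6471, 0.0976, 0.1693]
tool_rot: [[0.137, 0.985, 0.105], [-0.753, 0.172, -0.635], [-0.644, 0.008, 0.765]]
ft_force: [1.3, 0.2, 0.2]
grip_width: 0.0852
time_s: 33.73
position: [0.6472, 0.0978, 0.1704]
tool_rot: [[0.138, 0.985, 0.104], [-0.753, 0.172, -0.635], [-0.643, 0.009, 0.766]]
ft_force: [-2.3, 1.3, 5.9]
grip_width: 0.0321
[-84, 1, 100] [0.0, 0.0, 0.0] rows>= 5
[-106, -179, -198] [1.1, 1.42, -0.11] rows>= 16
[435.24111229 272.51162665  44.94515558]
```

```bash
python3 -m crank '[-30,0,40,0,0,0, -84,1,100,0,0,0, -84,1,100,0,0,0, -84,1,100,0,0,0, -84,1,100,0,0,0, -84,1,100,0,0,0]'
python3 - <<'E'
from h import *
s=env.observe(); N=Rplace(42.5-180); R=np.array(s['tool_rot'])
L=np.array([506.6,337.9,59.5]); cap=L+118*hv(-137.5)
rv=Ro.from_matrix(R.T@N).as_rotvec(); M=R@Ro.from_rotvec(rv/2).as_matrix()
q=(tcp(cap,N)+[0,0,170]); p=np.array(s['position'])*1000
plan([(*(p+q)/2,M),(*q,N)]) if False else plan([(*((p+q)/2),M),(*q,N),(*tcp(cap,N),N)])
E
```

```text
time_s: 34.23
position: [0.6468, 0.0979, 0.2997]
tool_rot: [[0.137, 0.985, 0.105], [-0.753, 0.172, -0.635], [-0.643, 0.008, 0.765]]
ft_force: [0.0, 1.0, -2.1]
grip_width: 0.0321
[-51, -93, -97] [0.55, 0.71, -0.05] rows>= 9
[10, -137, -45] [0.55, 0.71, -0.05] rows>= 9
[130, 0, 109] [0.0, 0.0, 0.0] rows>= 6
```

```bash
python3 -m crank '[-51,-93,-97,0.55,0.71,-0.05, -51,-93,-97,0.55,0.71,-0.05, -51,-93,-97,0.55,0.71,-0.05, -51,-93,-97,0.55,0.71,-0.05, -51,-93,-97,0.55,0.71,-0.05, -51,-93,-97,0.55,0.71,-0.05, -51,-93,-97,0.55,0.71,-0.05, -51,-93,-97,0.55,0.71,-0.05, -51,-93,-97,0.55,0.71,-0.05, -51,-93,-97,0.55,0.71,-0.05]'
python3 -m crank '[10,-137,-45,0.55,0.71,-0.05, 10,-137,-45,0.55,0.71,-0.05, 10,-137,-45,0.55,0.71,-0.05, 10,-137,-45,0.55,0.71,-0.05, 10,-137,-45,0.55,0.71,-0.05, 10,-137,-45,0.55,0.71,-0.05, 10,-137,-45,0.55,0.71,-0.05, 10,-137,-45,0.55,0.71,-0.05, 10,-137,-45,0.55,0.71,-0.05, 10,-137,-45,0.55,0.71,-0.05]'
python3 - <<'E'
from h import *
A=snap('scene','s6'); B=cams.get_image('top'); print(env.observe()['q'])
for im,c in((A,'scene'),(B,'top')):
    for n in('bottle_a','bottle_a_mid','bottle_a_cap'):print(c,n,[(round(r['p'],2),np.round(w(im,r['location']),3).tolist()) for r in models.landmark_of(c,n)][:3])
    P=cloud(im); print(fit(P,(.5,.33),.09,.15,.32))
N=Rplace(42.5-180);L=np.array([506.6,337.9,59.5]); cap=L+118*hv(-137.5)
plan([(*(tcp(cap,N)+[0,0,50]),N)])
E
```

```text
time_s: 35.07
position: [0.5376, 0.1816, 0.2561]
tool_rot: [[0.171, 0.925, -0.338], [-0.153, -0.314, -0.937], [-0.973, 0.212, 0.088]]
ft_force: [-0.1, 0.8, -1.7]
grip_width: 0.0321
time_s: 35.9
position: [0.4275, 0.2657, 0.2126]
tool_rot: [[0.47, 0.678, -0.565], [0.43, -0.735, -0.524], [-0.771, 0.003, -0.637]]
ft_force: [-0.2, 0.5, -0.8]
grip_width: 0.0321
[  6.82897306   6.25764091 111.08022549  39.81831097  35.44220619
  26.64044031]
scene bottle_a [(0.8, [0.554, 0.382, 0.22]), (0.58, [0.653, 0.002, 0.003])]
scene bottle_a_mid [(0.79, [0.503, 0.34, 0.225])]
scene bottle_a_cap [(0.81, [0.426, 0.266, 0.225]), (0.33, [0.502, 0.338, 0.223])]
{'n': 1232, 'c': array([496.5, 322.4]), 'size': array([164.2,  53.1]), 'longdeg': 42.3, 'ztop': 0.2523, 'mean': array([506.7, 319.3, 238.7])}
top bottle_a [(0.6, [0.551, 0.383, 0.225]), (0.6, [0.656, 0.002, -0.005]), (0.49, [0.747, 0.217, -0.005])]
top bottle_a_mid [(0.65, [0.503, 0.342, 0.228]), (0.56, [0.541, 0.301, -0.003])]
top bottle_a_cap [(0.8, [0.431, 0.269, 0.231]), (0.6, [0.51, 0.339, 0.059])]
{'n': 1234, 'c': array([491.9, 328.8]), 'size': array([165.3,  58.6]), 'longdeg': 42.3, 'ztop': 0.2547, 'mean': array([495.5, 328.5, 246.8])}
[92, -1, 75] [0.0, 0.0, -0.0] rows>= 4
```

View pics/s6.png

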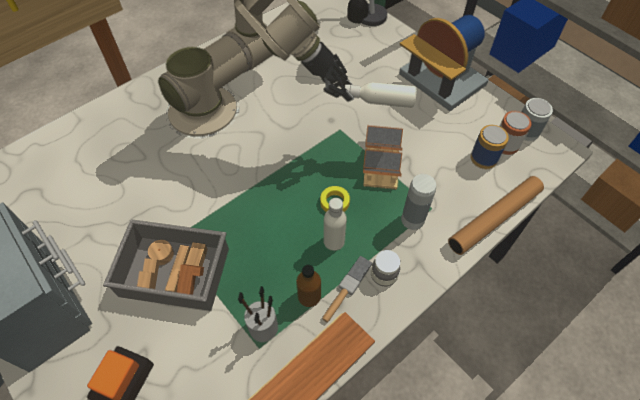

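The bottle hangs horizontally at (385,95) in the scene view, along the trough direction with its middle over the left trough. Lowering it.

```bash
python3 -m crank '[30,0,25,0,0,0, 60,0,50,0,0,0, 92,-1,76,0,0,0, 92,-1,76,0,0,0, 92,-1,76,0,0,0, 92,-1,76,0,0,0]'
python3 -m crank '[10,0,8,0,0,0, 20,0,17,0,0,0, 28,0,23,0,0,0, 33,0,27,0,0,0, 33,0,27,0,0,0, 33,0,27,0,0,0]'
python3 - <<'E'
from h import *
for c in('top','scene'):
    im=cams.get_image(c)
    for n in('bottle_a','bottle_a_mid','bottle_a_cap'):print(c,n,[(round(r['p'],2),np.round(w(im,r['location']),3).tolist()) for r in models.landmark_of(c,n)][:2])
    P=cloud(im); print(fit(P,(.507,.338),.06,.066,.12))
N=Rplace(42.5-180);L=np.array([506.6,337.9,59.5]); cap=L+118*hv(-137.5)
plan([(*tcp(cap,N),N)])
E
```

```text
time_s: 36.8
position: [0.4271, 0.266, 0.092]
tool_rot: [[0.47, 0.676, -0.568], [0.43, -0.737, -0.522], [-0.771, 0.001, -0.637]]
ft_force: [0.0, 0.2, -0.8]
grip_width: 0.0322
time_s: 37.3
position: [0.4279, 0.2662, 0.0501]
tool_rot: [[0.471, 0.676, -0.567], [0.43, -0.737, -0.521], [-0.77, 0.002, -0.638]]
ft_force: [0.4, 0.5, -0.7]
grip_width: 0.0321
top bottle_a [(0.89, [0.554, 0.381, 0.065]), (0.63, [0.655, 0.004, -0.002])]
top bottle_a_mid [(0.85, [0.504, 0.336, 0.065])]
top bottle_a_cap [(0.66, [0.429, 0.269, 0.068]), (0.63, [0.428, -0.43, 0.023])]
{'n': 701, 'c': array([504.7, 340.3]), 'size': array([119.4,  58.1]), 'longdeg': 42.1, 'ztop': 0.0931, 'mean': array([505.6, 338.8,  86. ])}
scene bottle_a [(0.77, [0.659, 0.004, 0.001])]
scene bottle_a_mid [(0.61, [0.499, 0.337, 0.065])]
scene bottle_a_cap [(0.9, [0.427, 0.266, 0.06])]
{'n': 591, 'c': array([510. , 335.1]), 'size': array([119.1,  50.3]), 'longdeg': 43.0, 'ztop': 0.0913, 'mean': array([514. , 330.1,  83.6])}
[4, 1, 2] [0.0, 0.01, -0.0] rows>= 2
```

```bash
python3 -m crank '[2,0,1,0,0,0, 4,0,2,0,0,0, 4,0,2,0,0,0, 4,0,2,0,0,0]'
python3 -m crank '[0,0,0,0,0,0, 0,0,0,0,0,0, 0,0,0,0,0,0, 0,0,0,0,0,0, 0,0,0,0,0,0, 0,0,0,0,0,0]' 0.75
python3 -m crank '[-30,0,0,0,0,0, -70,0,0,0,0,0, -110,0,0,0,0,0, -140,0,0,0,0,0, -140,0,0,0,0,0, -140,0,0,0,0,0]' 1
python3 - <<'E'
from h import *
A=snap('wrist','w7')
for c in('top','scene'):
    im=cams.get_image(c)
    for n in('bottle_a','bottle_a_mid','bottle_a_cap'):print(c,n,[(round(r['p'],2),np.round(w(im,r['location']),3).tolist()) for r in models.landmark_of(c,n)][:2])
    P=cloud(im); print(fit(P,(.507,.338),.15,.066,.12))
    print(fit(P,(.656,.003),.04,.155,.21))
s=env.observe();print(s['q'],s['position'])
R=Rpick(-80);C=(656,3,168)
plan([(480,200,330,Rpick(-80,np.radians(80))),(*(tcp(C,R,90)+[0,0,80]),R),(*tcp(C,R,90),R),(*tcp(C,R),R)])
E
```

```text
time_s: 38.03
position: [0.429, 0.2667, 0.0457]
tool_rot: [[0.472, 0.675, -0.567], [0.43, -0.738, -0.521], [-0.77, 0.002, -0.638]]
ft_force: [0.4, -4.0, 4.7]
grip_width: 0.0319
time_s: 38.53
position: [0.4288, 0.2667, 0.0456]
tool_rot: [[0.472, 0.675, -0.567], [0.43, -0.738, -0.521], [-0.77, 0.002, -0.638]]
ft_force: [-0.5, 0.3, 0.1]
grip_width: 0.064
time_s: 39.03
position: [0.362, 0.2058, 0.1555]
tool_rot: [[0.475, 0.674, -0.565], [0.429, -0.738, -0.521], [-0.768, 0.005, -0.64]]
ft_force: [-0.2, 0.6, -0.5]
grip_width: 0.0855
top bottle_a [(0.76, [0.654, 0.006, -0.004]), (0.68, [0.558, 0.385, 0.06])]
top bottle_a_mid [(0.66, [0.51, 0.338, 0.06])]
top bottle_a_cap [(0.79, [0.43, 0.268, 0.06]), (0.41, [0.465, -0.317, 0.004])]
{'n': 981, 'c': array([484.4, 317.8]), 'size': array([193.9,  56.9]), 'longdeg': 41.3, 'ztop': 0.0882, 'mean': array([491.8, 322.4,  80.1])}
{'n': 131, 'c': array([656.1,   4.2]), 'size': array([31.9, 31.8]), 'longdeg': 1.4, 'ztop': 0.1949, 'mean': array([654.2,   5. , 188.1])}
scene bottle_a [(0.58, [0.658, 0.002, 0.004]), (0.57, [0.558, 0.38, 0.055])]
scene bottle_a_mid [(0.67, [0.506, 0.337, 0.059])]
scene bottle_a_cap []
{'n': 796, 'c': array([487.8, 313.2]), 'size': array([192.3,  54.9]), 'longdeg': 43.6, 'ztop': 0.0868, 'mean': array([499. , 315.5,  78.8])}
{'n': 227, 'c': array([656.6,   1.5]), 'size': array([34.1, 33.7]), 'longdeg': -85.3, 'ztop': 0.1924, 'mean': array([659.7,  -1.3, 182.7])}
[ -5.18524724   4.79726212 128.0494163   59.89767437  32.98757093
  -5.60648104] [0.36279074 0.20684824 0.15280971]
[-84, 84, -176] [-1.0, -0.79, -0.26] rows>= 12
[65, 139, 161] [0.0, -0.7, 0.0] rows>= 7
[51, 0, -61] [0.0, 0.0, 0.0] rows>= 3
[90, 0, 0] [0.0, 0.0, 0.0] rows>= 4
```

View pics/w7.png

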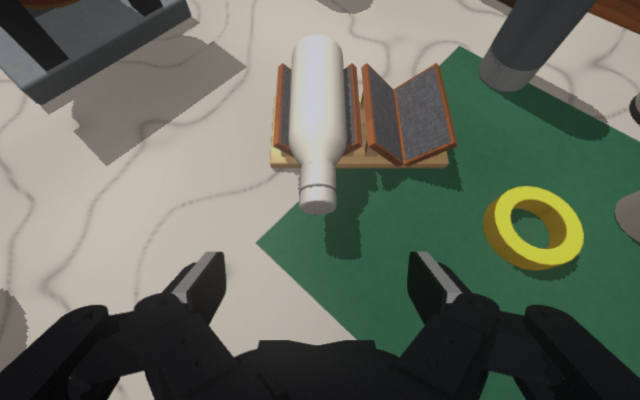

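Wrist view: the bottle lies in the left trough (317,110) with its cap out of the near end at (317,200). Fetching the second one.

```bash
python3 -m crank '[-84,84,-176,-0.5,-0.4,-0.13, -84,84,-176,-0.5,-0.4,-0.13, -84,84,-176,-0.5,-0.4,-0.13, -84,84,-176,-0.5,-0.4,-0.13, -84,84,-176,-0.5,-0.4,-0.13, -84,84,-176,-0.5,-0.4,-0.13, -84,84,-176,-0.5,-0.4,-0.13]'
python3 - <<'E'
from h import *
s=env.observe();print(s['q'],s['position'])
R=Rpick(-80);C=(656.3,3,172)
M=np.array(s['tool_rot']);q=tcp(C,R,90)+[0,0,80];p=np.array(s['position'])*1000
rv=Ro.from_matrix(M.T@R).as_rotvec(); H=M@Ro.from_rotvec(rv/2).as_matrix()
plan([(*((p+q)/2+[0,0,20]),H),(*q,R)])
E
```

```text
time_s: 40.07
position: [0.4859, 0.2014, 0.3365]
tool_rot: [[0.195, 0.941, -0.277], [0.2, -0.315, -0.928], [-0.96, 0.126, -0.249]]
ft_force: [-0.6, 1.0, -1.4]
grip_width: 0.0856
[ 4.21742403  9.42097008 76.23975106 10.76400936 82.1800665  21.44908686] [0.48590401 0.20142409 0.33654587]
[1, 99, 45] [-0.27, -0.53, 0.02] rows>= 6
[69, 78, 49] [-0.27, -0.53, 0.02] rows>= 6
```

```bash
python3 -m crank '[1,99,45,-0.27,-0.53,0.02, 1,99,45,-0.27,-0.53,0.02, 1,99,45,-0.27,-0.53,0.02, 1,99,45,-0.27,-0.53,0.02, 1,99,45,-0.27,-0.53,0.02, 1,99,45,-0.27,-0.53,0.02, 1,99,45,-0.27,-0.53,0.02]'
python3 -m crank '[69,78,49,-0.27,-0.53,0.02, 69,78,49,-0.27,-0.53,0.02, 69,78,49,-0.27,-0.53,0.02, 69,78,49,-0.27,-0.53,0.02, 69,78,49,-0.27,-0.53,0.02, 69,78,49,-0.27,-0.53,0.02, 69,78,49,-0.27,-0.53,0.02]'
python3 - <<'E'
from h import *
R=Rpick(-80);C=(656.3,3,172)
A=cams.get_image('wrist'); print(fit(cloud(A),(.656,.003),.042,.155,.21))
plan([(*tcp(C,R,90),R),(*tcp(C,R),R)])
E
```

```text
time_s: 40.65
position: [0.5668, 0.1299, 0.3352]
tool_rot: [[0.113, 0.99, -0.091], [-0.314, -0.051, -0.948], [-0.943, 0.135, 0.305]]
ft_force: [-0.4, -0.3, 0.3]
grip_width: 0.0857
time_s: 41.23
position: [0.6471, 0.0579, 0.295]
tool_rot: [[0.139, 0.984, 0.115], [-0.744, 0.18, -0.644], [-0.654, 0.004, 0.757]]
ft_force: [0.5, 0.5, -0.1]
grip_width: 0.0856
{'n': 2124, 'c': array([656.8,   5.7]), 'size': array([33.6, 32.8]), 'longdeg': -48.8, 'ztop': 0.1922, 'mean': array([654.8,  13.6, 179.9])}
[52, -1, -59] [-0.0, -0.01, -0.01] rows>= 3
[90, 0, 0] [0.0, 0.0, 0.0] rows>= 4
```

```bash
python3 -m crank '[25,-1,-30,0,-0.01,-0.01, 54,-1,-61,0,-0.01,-0.01, 54,-1,-61,0,-0.01,-0.01, 54,-1,-61,0,-0.01,-0.01, 54,-1,-61,0,-0.01,-0.01, 54,-1,-61,0,-0.01,-0.01]'
python3 -c "
from h import *
R=Rpick(-80);C=(656.3,3.5,172)
plan([(*tcp(C,R),R)])"
```

```text
time_s: 41.78
position: [0.6477, 0.0563, 0.2182]
tool_rot: [[0.134, 0.985, 0.107], [-0.751, 0.171, -0.638], [-0.646, 0.005, 0.763]]
ft_force: [0.6, 0.9, 0.4]
grip_width: 0.0853
[90, -1, -1] [-0.01, -0.0, -0.0] rows>= 4
```

```bash
python3 -m crank '[30,0,-1,0,0,0, 60,-1,-3,0,0,0, 91,-1,-4,0,0,0, 91,-1,-4,0,0,0, 91,-1,-4,0,0,0]'
python3 -m crank '[0,0,0,0,0,0, 0,0,0,0,0,0, 0,0,0,0,0,0, 0,0,0,0,0,0, 0,0,0,0,0,0, 0,0,0,0,0,0, 0,0,0,0,0,0, 0,0,0,0,0,0]' 0 80
python3 -m crank '[-30,0,40,0,0,0, -84,1,100,0,0,0, -84,1,100,0,0,0, -84,1,100,0,0,0, -84,1,100,0,0,0, -84,1,100,0,0,0]'
python3 - <<'E'
from h import *
s=env.observe(); az=42.3; N=Rplace(az-180); R=np.array(s['tool_rot'])
p=np.array(s['position'])*1000; g=p-19*R[:,0]; off=g[2]-130-65; print('grasp',g,off)
L=np.array([571.4,267.1,59.5]); cap=L+118*hv(az-180)
rv=Ro.from_matrix(R.T@N).as_rotvec(); M=R@Ro.from_rotvec(rv/2).as_matrix()
q=tcp(cap,N)+[0,0,170]
plan([(*((p+q)/2+[-20,0,40]),M),(*q,N),(*tcp(cap,N),N)])
E
```

```text
time_s: 42.2
position: [0.6589, -0.0107, 0.1576]
tool_rot: [[0.134, 0.986, 0.104], [-0.751, 0.169, -0.638], [-0.646, 0.007, 0.763]]
ft_force: [-0.1, -0.5, 1.3]
grip_width: 0.0857
time_s: 42.87
position: [0.6591, -0.0105, 0.1587]
tool_rot: [[0.135, 0.985, 0.103], [-0.752, 0.17, -0.637], [-0.646, 0.008, 0.764]]
ft_force: [-1.1, 0.3, 5.1]
grip_width: 0.0324
time_s: 43.37
position: [0.6588, -0.0107, 0.2879]
tool_rot: [[0.134, 0.985, 0.105], [-0.751, 0.17, -0.638], [-0.646, 0.007, 0.763]]
ft_force: [1.2, -0.1, -2.3]
grip_width: 0.0324
grasp [656.24531219   3.53791471 300.19033338] 105.1903333760265
[-94, -84, -74] [0.55, 0.71, -0.05] rows>= 9
[48, -107, -82] [0.55, 0.71, -0.05] rows>= 9
[130, 0, 109] [0.0, 0.0, 0.0] rows>= 6
```

```bash
python3 -m crank '[-94,-84,-74,0.55,0.71,-0.05, -94,-84,-74,0.55,0.71,-0.05, -94,-84,-74,0.55,0.71,-0.05, -94,-84,-74,0.55,0.71,-0.05, -94,-84,-74,0.55,0.71,-0.05, -94,-84,-74,0.55,0.71,-0.05, -94,-84,-74,0.55,0.71,-0.05, -94,-84,-74,0.55,0.71,-0.05, -94,-84,-74,0.55,0.71,-0.05, -94,-84,-74,0.55,0.71,-0.05]'
python3 -m crank '[48,-107,-82,0.55,0.71,-0.05, 48,-107,-82,0.55,0.71,-0.05, 48,-107,-82,0.55,0.71,-0.05, 48,-107,-82,0.55,0.71,-0.05, 48,-107,-82,0.55,0.71,-0.05, 48,-107,-82,0.55,0.71,-0.05, 48,-107,-82,0.55,0.71,-0.05, 48,-107,-82,0.55,0.71,-0.05, 48,-107,-82,0.55,0.71,-0.05, 48,-107,-82,0.55,0.71,-0.05]'
python3 - <<'E'
from h import *
for c in('scene','top'):
    im=snap(c,c+'8')
    for n in('bottle_a','bottle_a_mid','bottle_a_cap'):print(c,n,[(round(r['p'],2),np.round(w(im,r['location']),3).tolist()) for r in models.landmark_of(c,n)][:3])
    P=cloud(im); print(fit(P,(.56,.26),.1,.15,.32))
N=Rplace(42.3-180);L=np.array([571.4,267.1,59.5]); cap=L+106*hv(42.3-180)
plan([(*(tcp(cap,N)+[0,0,50]),N)])
E
```

```text
time_s: 44.2
position: [0.5553, 0.0925, 0.2901]
tool_rot: [[0.169, 0.925, -0.341], [-0.15, -0.318, -0.936], [-0.974, 0.209, 0.085]]
ft_force: [0.5, -0.3, -0.9]
grip_width: 0.0319
time_s: 45.03
position: [0.4922, 0.1966, 0.2131]
tool_rot: [[0.47, 0.676, -0.568], [0.432, -0.737, -0.52], [-0.77, -0.001, -0.638]]
ft_force: [-0.1, -0.1, -0.1]
grip_width: 0.0324
scene bottle_a [(0.94, [0.608, 0.303, 0.226]), (0.91, [0.557, 0.38, 0.059])]
scene bottle_a_mid [(0.64, [0.504, 0.337, 0.058])]
scene bottle_a_cap [(0.69, [0.431, 0.267, 0.057])]
{'n': 1286, 'c': array([551.2, 245.4]), 'size': array([166.4,  54.2]), 'longdeg': 40.4, 'ztop': 0.2518, 'mean': array([562.5, 241.9, 239.6])}
top bottle_a [(0.76, [0.607, 0.307, 0.219]), (0.64, [0.558, 0.379, 0.064])]
top bottle_a_mid [(0.85, [0.507, 0.338, 0.063]), (0.36, [0.452, -0.381, 0.001])]
top bottle_a_cap [(0.88, [0.428, 0.268, 0.064]), (0.45, [0.813, 0.036, -0.001])]
{'n': 1245, 'c': array([547.8, 249.6]), 'size': array([167.7,  59.9]), 'longdeg': 43.3, 'ztop': 0.2555, 'mean': array([549.9, 249.7, 247.2])}
[99, 1, 67] [0.0, 0.0, 0.0] rows>= 4
```

View pics/scene8.png

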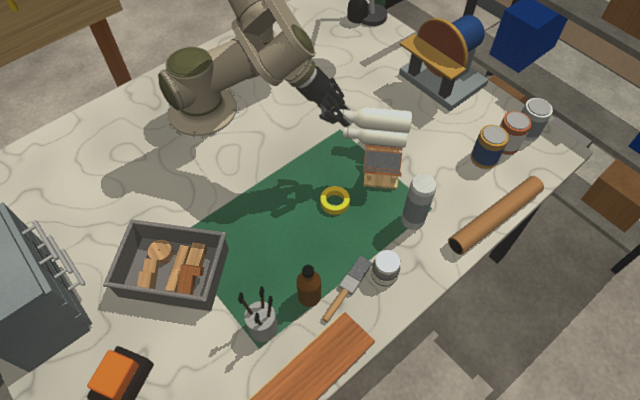

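The second bottle hangs at (375,132) in line with the right trough. Lowering it.

```bash
python3 -m crank '[30,0,20,0,0,0, 60,0,40,0,0,0, 99,1,67,0,0,0, 99,1,67,0,0,0, 99,1,67,0,0,0, 99,1,67,0,0,0]'
python3 -m crank '[10,0,8,0,0,0, 20,0,17,0,0,0, 28,0,23,0,0,0, 33,0,27,0,0,0, 33,0,27,0,0,0, 33,0,27,0,0,0]'
python3 - <<'E'
from h import *
for c in('top','scene'):
    im=cams.get_image(c)
    for n in('bottle_a','bottle_a_mid'):print(c,n,[(round(r['p'],2),np.round(w(im,r['location']),3).tolist()) for r in models.landmark_of(c,n)][:2])
    P=cloud(im); print(fit(P,(.571,.267),.05,.07,.12))
N=Rplace(42.3-180);L=np.array([571.4,267.1,59.5]); cap=L+106*hv(42.3-180)
plan([(*tcp(cap,N),N)])
E
```

```text
time_s: 45.93
position: [0.5021, 0.2038, 0.095]
tool_rot: [[0.472, 0.674, -0.568], [0.432, -0.739, -0.517], [-0.768, -0.002, -0.64]]
ft_force: [-0.3, -0.3, -1.0]
grip_width: 0.0322
time_s: 46.43
position: [0.503, 0.2041, 0.0537]
tool_rot: [[0.474, 0.674, -0.567], [0.433, -0.738, -0.517], [-0.767, -0.0, -0.641]]
ft_force: [0.3, -0.2, -1.4]
grip_width: 0.0323
top bottle_a [(0.83, [0.618, 0.312, 0.061]), (0.82, [0.557, 0.381, 0.061])]
top bottle_a_mid [(0.65, [0.509, 0.338, 0.06])]
{'n': 559, 'c': array([569.9, 267.7]), 'size': array([98.2, 58.8]), 'longdeg': 42.7, 'ztop': 0.0959, 'mean': array([570.8, 266.7,  89.3])}
scene bottle_a [(0.96, [0.618, 0.313, 0.067]), (0.82, [0.559, 0.382, 0.055])]
scene bottle_a_mid [(0.88, [0.506, 0.338, 0.062])]
{'n': 550, 'c': array([573.1, 264.2]), 'size': array([97.9, 52.5]), 'longdeg': 42.3, 'ztop': 0.0948, 'mean': array([577.4, 259.9,  87.4])}
[6, 0, 5] [0.0, 0.0, 0.0] rows>= 2
```

```bash
python3 -m crank '[2,0,2,0,0,0, 5,0,4,0,0,0, 7,0,5,0,0,0, 7,0,5,0,0,0, 7,0,5,0,0,0]'
python3 -m crank '[0,0,0,0,0,0, 0,0,0,0,0,0, 0,0,0,0,0,0, 0,0,0,0,0,0, 0,0,0,0,0,0, 0,0,0,0,0,0]' 0.75
python3 -m crank '[-30,0,0,0,0,0, -70,0,0,0,0,0, -110,0,0,0,0,0, -160,0,0,0,0,0, -160,0,0,0,0,0, -160,0,0,0,0,0, -160,0,0,0,0,0]' 1
python3 -m crank '[0,0,0,0,0,0, 0,0,0,0,0,0, 0,0,0,0,0,0, 0,0,0,0,0,0, 0,0,0,0,0,0, 0,0,0,0,0,0, 0,0,0,0,0,0, 0,0,0,0,0,0]'
python3 - <<'E'
from h import *
A=snap('wrist','w9')
for c in('top','scene'):
    im=snap(c,c+'9')
    for n in('bottle_a','bottle_a_mid','bottle_a_cap','offcut_mitre','tape_roll','spray_can','amber_bottle','filler_jar'):print(c,n,[(round(r['p'],2),np.round(w(im,r['location']),3).tolist()) for r in models.landmark_of(c,n)][:2])
    P=cloud(im).reshape(-1,3)
    y=(P[:,:2]*1000-[539,302.5])@hv(132.4)[:2]
    for nm,m in(('right',y<0),('left',y>0)):
        Q=P[m]; print(nm,fit(Q,(.52,.285) if nm=='right' else (.49,.32),.17,.066,.12), 'zmax',fit(Q,(.571,.267) if nm=='right' else (.507,.338),.05,.066,.12)['ztop'])
E
```

```text
time_s: 47.15
position: [0.5047, 0.2039, 0.0452]
tool_rot: [[0.476, 0.672, -0.567], [0.431, -0.74, -0.515], [-0.766, 0.001, -0.643]]
ft_force: [1.8, -4.4, 6.5]
grip_width: 0.0322
time_s: 47.65
position: [0.5046, 0.204, 0.0451]
tool_rot: [[0.476, 0.672, -0.567], [0.432, -0.74, -0.516], [-0.766, 0.001, -0.642]]
ft_force: [0.6, 0.2, 0.7]
grip_width: 0.0641
time_s: 48.23
position: [0.4288, 0.1349, 0.1676]
tool_rot: [[0.477, 0.672, -0.567], [0.431, -0.741, -0.515], [-0.766, 0.001, -0.643]]
ft_force: [0.5, 0.6, -0.5]
grip_width: 0.0855
time_s: 48.9
position: [0.4288, 0.1349, 0.1676]
tool_rot: [[0.477, 0.672, -0.567], [0.431, -0.741, -0.515], [-0.766, 0.001, -0.643]]
ft_force: [-0.7, 0.1, -0.1]
grip_width: 0.086
top bottle_a [(0.63, [0.62, 0.316, 0.054]), (0.61, [0.558, 0.381, 0.062])]
top bottle_a_mid [(0.71, [0.508, 0.338, 0.064]), (0.48, [0.725, -0.289, 0.001])]
top bottle_a_cap [(0.96, [0.429, 0.266, 0.065])]
top offcut_mitre [(0.16, [0.578, 0.27, 0.058])]
top tape_roll [(0.63, [0.563, 0.092, 0.002]), (0.21, [0.496, 0.195, 0.057])]
top spray_can []
top amber_bottle [(0.67, [0.732, -0.14
[... 537 characters left out ...]
 bottle_a_cap [(0.65, [0.538, 0.303, -0.003]), (0.61, [0.43, 0.268, 0.055])]
scene offcut_mitre []
scene tape_roll [(0.92, [0.56, 0.087, -0.002]), (0.31, [0.557, 0.379, 0.055])]
scene spray_can [(0.78, [0.746, 0.22, 0.004])]
scene amber_bottle [(0.73, [0.738, -0.152, 0.001]), (0.36, [0.428, 0.266, 0.056])]
scene filler_jar [(0.92, [0.818, 0.033, 0.0]), (0.37, [0.783, -0.069, 0.0])]
right {'n': 900, 'c': array([552.4, 243.2]), 'size': array([191.4,  58.2]), 'longdeg': 43.1, 'ztop': 0.0872, 'mean': array([564.4, 247.1,  79.4])} zmax 0.088
left {'n': 786, 'c': array([487.3, 313.4]), 'size': array([192.3,  51.7]), 'longdeg': 40.3, 'ztop': 0.0869, 'mean': array([499.5, 316.1,  79. ])} zmax 0.0875
```

View pics/w9.png

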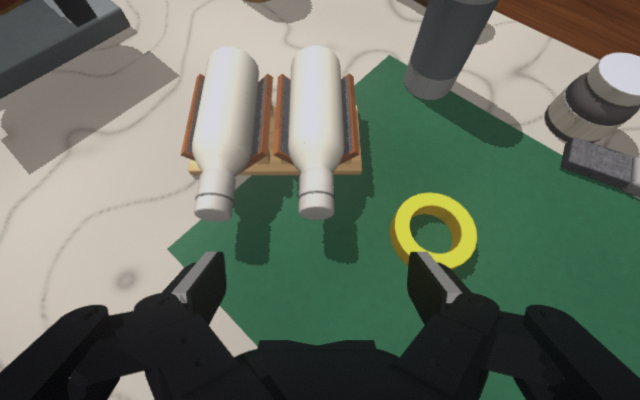

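View pics/scene9.png

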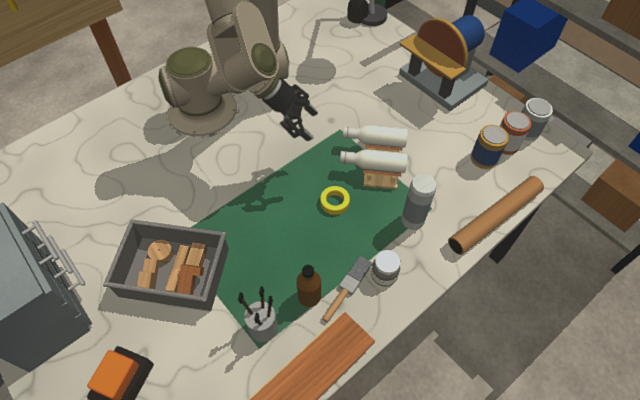

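Both bottles lie in their own troughs, (228,130) and (316,130) in the wrist view, with their caps out of the near end. The five offcuts are in the bin, the bystanders are unmoved and the robot is clear. Handing in.

```bash
python3 -c "
from h import *
print(env.close_job())"
```

```text
the job is handed in; nothing more can be done
None
```

The bench is cleared as asked, and I handed the job in at about 49 s of the 210 s. The hand-in reports no verdict.

- **Offcuts:** all five present (block, ell, disc, step and the batten from the cradle) went into the scrap bin first. The last pictures show them lying flat below the rim. The mitre offcut was never seen; the network's only report of it was a 0.16 false hit on a laid bottle.
- **Bottles:** I gripped each one by its cap, tipped it, and laid it lengthwise in its own trough with the cap toward the robot. The measured body middles are within about 5 mm of the trough points. They lie within about 2° of the trough direction, with the axis near 59 mm above the bench.
- **Other things:** the tape, spray can, amber bottle and filler jar read where they stood at the start. The top camera's network missed the spray can at the end, but the scene camera found it in place. I checked the brush and brush pot only by eye in the last scene picture, where they look unchanged.
- **Robot:** the gripper is open and clear of everything. I saw no grip slip and no knocked offcut. The wrist force I read stayed at about 13 N or less.

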